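Pack out the clamping jig and hold the pedestal clamped

ROBOT

A 6-joint arm with a two-finger parallel gripper is mounted at the origin on the work surface. World frame = base frame: x ahead of the robot, y to its left, z up, the work surface at z = 0. Lengths are in m, angles in rad, forces in N, time in s.
With the tool pointing down it reaches from about 0.35 to 0.925 m from the base axis. Payload 6.4 kg.
Tool frame: the origin (TCP) lies on the centre line of the jaws, within the pads' length; the fingertips stand 8 mm ahead of it and the grasp point (between the pads) lies 11 mm behind it; z points along the fingers, y is the direction in which the jaws open and shut (so a half turn about z gives the same grasp; the last joint's range is limited). The gripper opens to 94 mm and grips with 3 to 60 N. Pads are 16 mm wide; open, the fingers measure 119 mm over their backs; the gripper's body (75 mm by 177 mm) begins 78 mm behind the grasp point.
Start: joints at [-0.174, 0.245, 1.558, -0, 1.339, -0.174], TCP at [0.65, 0, 0.18] pointing down, gripper open.
Joint ranges: [-3.13, 3.13], [-1.02, 2.26], [0.13, 2.54], [-0.95, 4.09], [0.21, 2.88], [-2.74, 2.74]. Speed limits (rad/s): [2.57, 2.57, 3.14, 3.14, 3.14, 3.14].

INTERFACE

Orientations are given as a unit quaternion [w, x, y, z].
In Python, from plant import readout, viewer, ctrl gives the robot as it stands.
- The arm moves only by the tool jog_arm, never from a script. Its argument "motion" is a list that holds one entry, the list of rows, each a list of 6 numbers: the shift along the tool's x, y, z scaled (see below), then the turn, a rotation vector about the tool's x, y, z scaled (see below). In form: [[[tx, ty, tz, wx, wy, wz], ...]]. A call has 1 to 12 rows; each row shifts and turns the commanded pose from where the row before left it, along the tool's axes as they then stand; what a row does not reach is not made up. The controller multiplies each number of a shift by 300 mm and each number of a turn by 2 rad. A row lasts 1/8 s, in which the tool goes at most 62.5 mm and 10.7 degrees, less where a joint would pass 70% of its speed; a pose out of reach is approached as far as the arm can. A call with a number of a shift or a turn outside -1 to 1 is refused whole. A call with a gripper value outside its range is refused whole. "hand" is the opening, from 0 (shut) to 1 (fully open), set as the call begins (left out, the last holds). The fingers move at their own pace and stop on an object; "squeeze" is the grip in N (left out, the last holds). Time passes only in rows, so rows that do not move let the fingers close. It gives the time, the measured TCP pose, the force and the opening at its end, in the units of the state.
- readout.sense(): the state, without advancing time (a new reading comes with each control period).
- viewer.get_image(name): name is "scene" or "side" or "wrist"; returns the picture (400x640x3 uint8, red, green, blue); there is no depth.
- viewer.camera_info(name): a dict with "mtx" (3x3 intrinsics, pixels), "extrinsics" (4x4, takes a point from camera to world coordinates). Camera axes: x right, y up, looking along -z (the intrinsics and any distortion apply to the point x, -y, -z); pixel columns grow to the right and rows downward; lengths in m; the calibration is good to about 2 mm. The wrist camera is an equidistant fisheye: a pixel r from the principal point sees the ray r / f radians off the axis. A picture is of the moment at which its call begins: read the wrist's pose just before it. camera_info takes no time and is no camera call; for the wrist camera it gives the pose at the moment of the call.
- ctrl.finish_job(): hands the job in, once; it reports no verdict.
The state is a dict: "time": time; "joint_positions": joint angles; "qd": joint speeds; "joint_efforts": joint torques, N m; "tcp_pos": TCP position; "tool_rot": TCP orientation; "contact_force": force on the tool from outside, world axes, zero at the start; "torque": the same for the moment, N m; "opening": finger opening in m.
Only numpy, scipy, OpenCV 4.12 (cv2) and the standard library are available. Lean on these libraries where they do the work, as an engineer would, in place of code of your own. Each camera call takes 0.05 s, during which the arm holds its last target.

TASK

The jaw of the clamping jig runs out of travel before it reaches the foot of the turned pedestal: stand wooden packing blocks from the row upright on the channel floor between jaw and foot, broad faces across the channel, one after another until the jaw can close up on them. Then push the jaw by its post until you feel the packing tight against the pedestal's foot, and finish while still holding the jaw pushed shut on the stack, because a spring opens it again; your fingers must not be on the blocks. Keep spare blocks off the jig and leave the other things on the bench where they are.

Things in the scene. Friction and masses are not known exactly. Their poses are not given: they have to be found in the camera images.
- jig: plywood clamping jig fixed to the bench: board 120 (x) x 430 (y) x 12 mm, origin at the centre of its underside on the bench. A channel 50 mm wide (between two dark rails 8 mm wide that rise 10 mm above the board) runs along its y axis through the origin, from y = -185 to y = +45 mm; its floor is the board's top, 12 mm above the bench. The jaw stands at the -y side and closes towards +y; the pedestal lies at the +y side. A spring post 45 mm tall stands at the -y end
- jaw (a joint): travel of the sliding wooden jaw (46 wide, 70 long, its top 62.5 mm above the bench) along the jig's +y, in m: 0 = fully open, as at the start, 0.040 = hard end stop. A return spring pushes it open with 2 N at 0 rising to about 5.2 N at 0.040. At 0 its flat clamping face lies at jig y = -40 mm; the face moves with the joint
- jaw_handle (a point): grip point on the jaw's upright dark wooden post, which is 24 mm in diameter; the point is on its axis, 87 mm above the bench, 45 mm behind (jig -y of) the jaw's clamping face; the post rises 21 mm above the point and stands 25 mm clear below it over the jaw
- pedestal: turned wooden pedestal lying along the jig, screwed down, 142 mm long; its flat round foot, 72 mm across, faces the jaw. Origin on the board's top in the plane of the foot's face, below its centre; the pedestal extends from there along its own +y (the jig's +y), at most 92 mm above the bench. The gap from the open jaw to the foot is 64 to 92 mm and differs each time
- shim0: one of four identical plain wooden packing blocks, standing up in the row in front of the jig: 44 mm wide (its x), 22 mm thick (its y), 60 mm tall; origin at the centre of its underside
- shim1: one of four identical plain wooden packing blocks, standing up in the row in front of the jig: 44 mm wide (its x), 22 mm thick (its y), 60 mm tall; origin at the centre of its underside
- shim2: one of four identical plain wooden packing blocks, standing up in the row in front of the jig: 44 mm wide (its x), 22 mm thick (its y), 60 mm tall; origin at the centre of its underside
- shim3: one of four identical plain wooden packing blocks, standing up in the row in front of the jig: 44 mm wide (its x), 22 mm thick (its y), 60 mm tall; origin at the centre of its underside
- jar: bystander: amber glass jar, 48 mm across, 70 mm tall
- sander: bystander: cork sanding block 45 x 60 x 26 mm, lying flat
- pot: bystander: grey open pot, 90 mm across, 85 mm tall
- flatbrush: bystander: flat brush with a wooden handle, lying on the bench
- finial: bystander: small turned wooden finial standing up, 56 mm across, 85 mm tall
- collar: bystander: turned wooden ring lying flat, 80 mm across, 22 mm high
There are look-alikes about, which are no part of the job. Leave any turquoise look-alike of the shim3 alone. What is shaped like the shim0 but green or red is not meant.

How it is judged:
By the outcome, as a careful person would: the job done as asked, in the order asked, and still so for the second after the job is handed in, while the arm keeps its last pose, push and grip.
It also fails if it takes over 72 s, if anything falls off the work surface, if the arm or the gripper's body presses on something with over 40 N, if the wrist force passes 120 N, or if a joint passes its speed limit or range.

## Working session

There is one attempt and no reset: what is moved stays moved. The work goes in short steps, Python scripts to look and compute and a tool call to move; the robot and the scene stay as the last step left them, time stands still between calls to the robot, and variables do not carry over. Pictures are saved under pics/ and viewed, and the job is handed in when it is done.

Besides the shell and the picture viewer there is one more tool, called after "Call:" as name(argument=value, ...), one argument or row to a line, values as JSON. jog_arm: Moves the arm, as the interface text tells. Shifts and turns lie within -1 to 1; 1 stands for 300 mm of shift or 2 rad of turn. Its arguments: {"type":"object","properties":{"motion":{"type":"array"},"hand":{"type":"number"},"squeeze":{"type":"number"}},"required":["motion"]}

```bash
mkdir -p pics; ls; python3 - <<'E'
from plant import readout, viewer
import cv2
print(readout.sense())
for n in ["scene","side","wrist"]:
    i=viewer.camera_info(n); print(n,i)
    cv2.imwrite(f"pics/{n}0.png",viewer.get_image(n)[:,:,::-1])
E
```

```text
pics
{'time': 0.0, 'joint_positions': array([-1.74097846e-01,  2.45784863e-01,  1.55896889e+00,  1.23882595e-05,
        1.33865744e+00, -1.74092527e-01]), 'qd': array([-0.00022973,  0.00027714,  0.00078808, -0.00145156, -0.00061162,
       -0.00034391]), 'joint_efforts': array([ 8.38778797e-04, -4.15839279e+01, -3.14599335e+01,  6.84806099e-02,
        3.33599187e-02, -1.41738678e-04]), 'tcp_pos': array([6.49382927e-01, 1.19582817e-04, 1.78688322e-01]), 'tool_rot': array([-7.48061739e-04,  7.07109381e-01,  7.07103597e-01, -5.16927143e-04]), 'contact_force': array([ 0.27709239, -0.00314725,  0.15540657]), 'torque': array([-0.02919766, -0.05998668,  0.02164677]), 'opening': 0.09339763509400789}
scene {'mtx': array([[476.44739852,   0.        , 327.67169456],
       [  0.        , 476.44739852, 200.39920547],
       [  0.        ,   0.        ,   1.        ]]), 'extrinsics': array([[-0.83929562, -0.45147504,  0.30290783,  0.94627021],
       [ 0.54363821, -0.70342497,  0.45787641,  0.59441716],
       [ 0.00635316,  0.54896593,  0.83582058,  1.15128315],
       [ 0.        ,  0.       
[... 284 characters left out ...]
0.38343701,  0.4986385 , -0.77739031, -0.73929616],
       [ 0.02516683,  0.84705456,  0.53090979,  0.58660907],
       [ 0.        ,  0.        ,  0.        ,  1.        ]])}
wrist {'mtx': array([[309.70691629,   0.        , 319.97471923],
       [  0.        , 309.70691629, 203.73083217],
       [  0.        ,   0.        ,   1.        ]]), 'extrinsics': array([[ 9.99998152e-01, -1.37520524e-03,  1.34315268e-03,
         6.49054362e-01],
       [ 9.38762268e-04,  9.59100324e-01,  2.83064810e-01,
         8.29456183e-02],
       [-1.67749038e-03, -2.83063026e-01,  9.59099843e-01,
         3.83703851e-01],
       [ 0.00000000e+00,  0.00000000e+00,  0.00000000e+00,
         1.00000000e+00]])}
```

View pics/scene0.png

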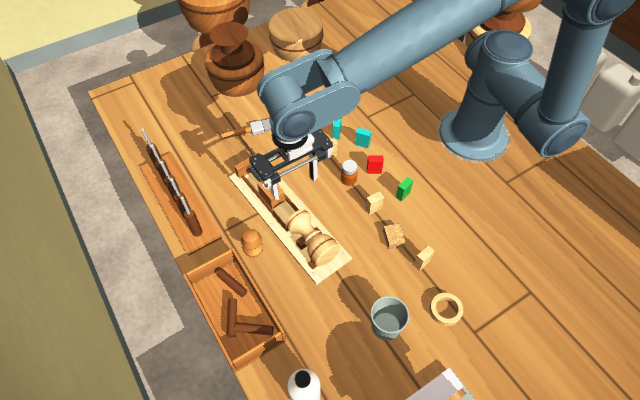

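View pics/side0.png

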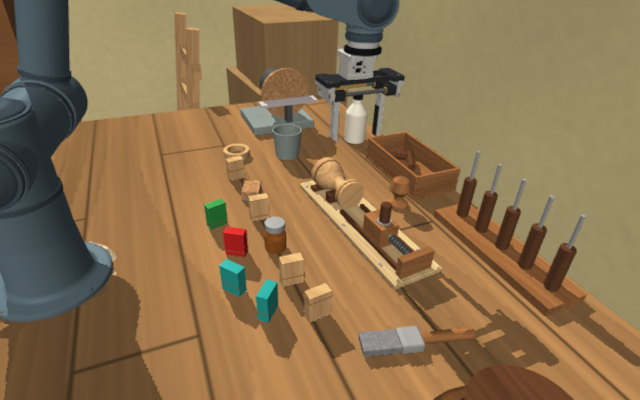

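View pics/wrist0.png

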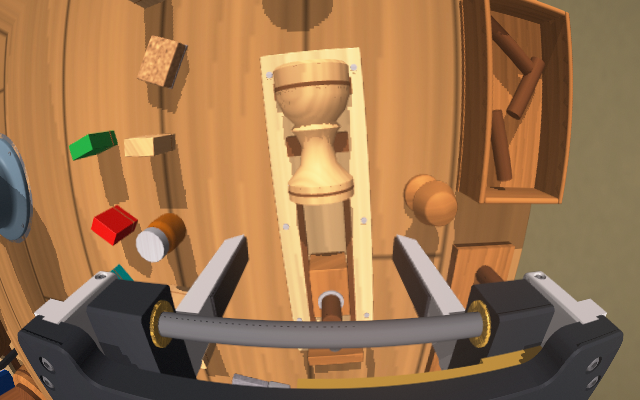

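```bash
python3 - <<'E'
import cv2
s=cv2.imread("pics/side0.png")
def crop(im,x0,y0,x1,y1,k,n): cv2.imwrite(n,cv2.resize(im[y0:y1,x0:x1],None,fx=k,fy=k,interpolation=cv2.INTER_CUBIC))
crop(s,220,145,360,330,3,"pics/s1.png") 
crop(s,290,145,450,290,5,"pics/s2.png")
c=cv2.imread("pics/scene0.png")
crop(c,230,160,360,290,4.5,"pics/c1.png")
crop(c,325,110,445,280,3.5,"pics/c2.png")
w=cv2.imread("pics/wrist0.png")
crop(w,240,40,400,360,1.8,"pics/w1.png")
E
```

```text
(no output)
```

View pics/s1.png

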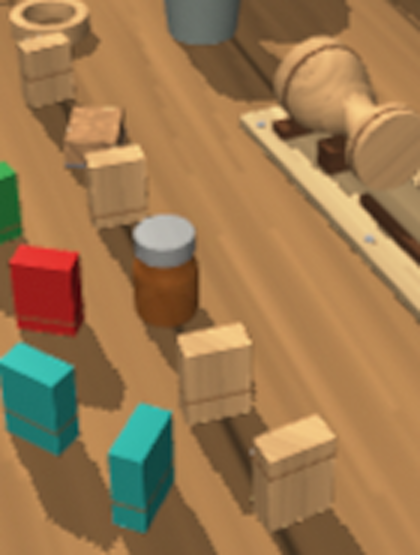

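View pics/s2.png

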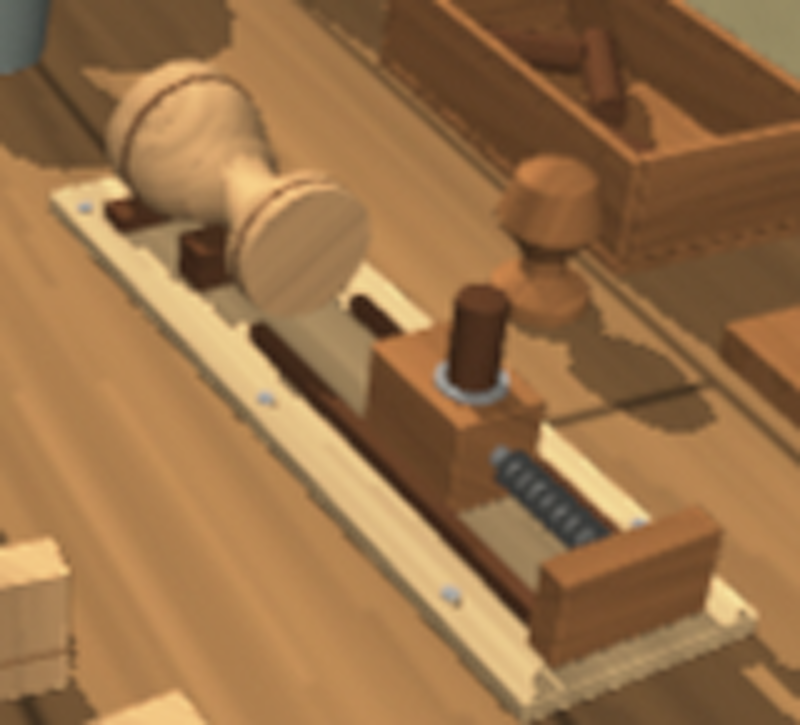

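View pics/c1.png

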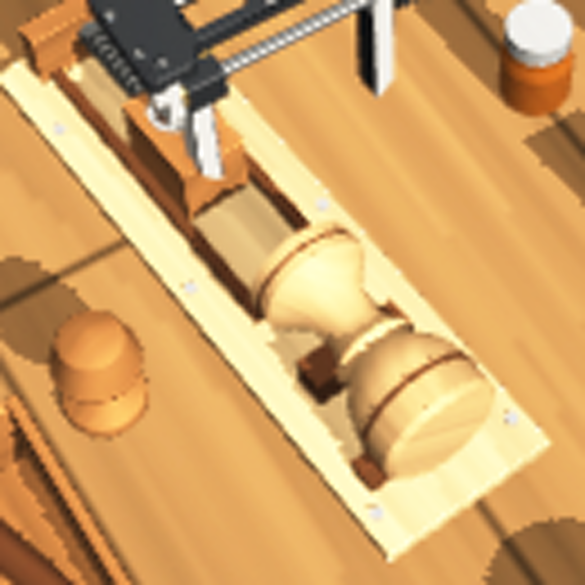

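View pics/c2.png

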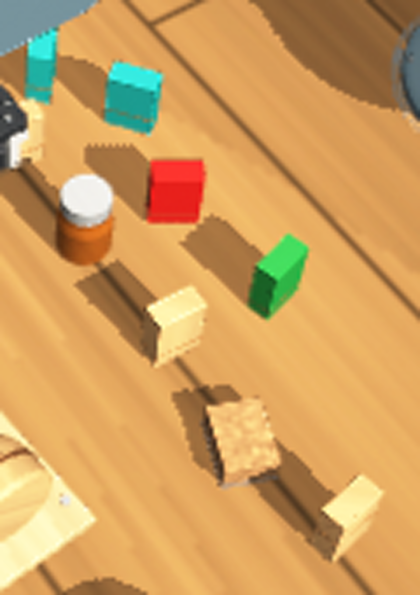

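View pics/w1.png

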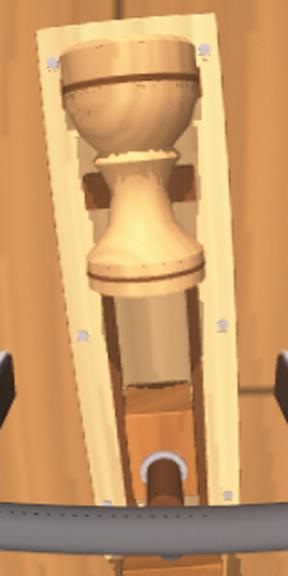

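```bash
python3 - <<'E'
import cv2,numpy as np
s=cv2.imread("pics/side0.png");c=cv2.imread("pics/scene0.png")
def tile(im,x0,y0,w=40,h=40,k=9):
    t=cv2.resize(im[y0:y0+h,x0:x0+w],None,fx=k,fy=k,interpolation=cv2.INTER_CUBIC)
    for i in range(0,w,5):
        cv2.putText(t,str(x0+i),(i*k,8),0,.3,(0,0,255),1); cv2.line(t,(i*k,0),(i*k,h*k),(90,90,90),1)
        cv2.putText(t,str(y0+i),(0,i*k+4),0,.3,(255,0,0),1); cv2.line(t,(0,i*k),(h*k,i*k),(90,90,90),1)
    return t
a=[tile(s,215,150,40,33),tile(s,240,188,40,33)]
b=[tile(s,272,250,40,33),tile(s,298,280,40,40)]
cv2.imwrite("pics/t1.png",np.hstack(a));cv2.imwrite("pics/t2.png",np.hstack([b[0],b[1][:297]]))
cv2.imwrite("pics/t3.png",np.hstack([tile(c,360,185,40,40),tile(c,410,240,40,40)]))
E
```

```text
(no output)
```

View pics/t1.png

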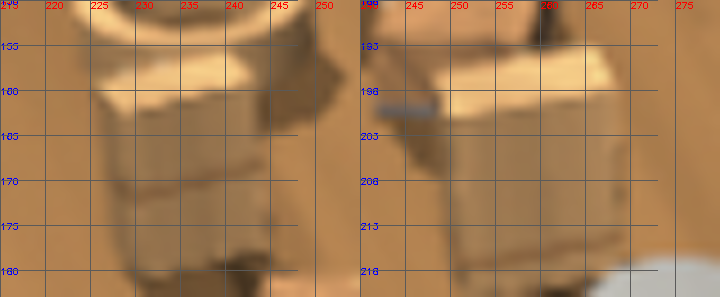

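View pics/t2.png

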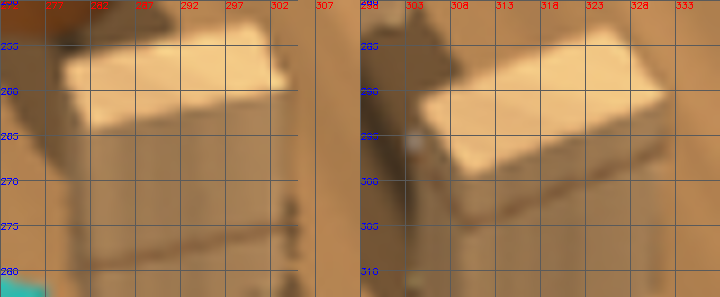

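View pics/t3.png

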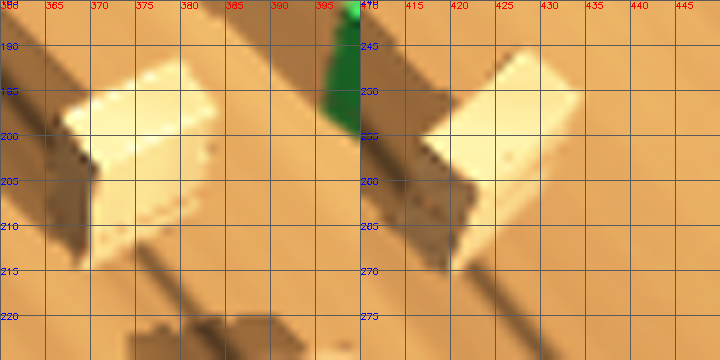

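```bash
cat > h.py <<'E'
import numpy as np, json, cv2
from scipy.optimize import least_squares
from plant import viewer
CI={n:viewer.camera_info(n) for n in["scene","side"]}
def proj(n,P,info=None):
    i=info or CI[n]; E=np.array(i["extrinsics"]);K=np.array(i["mtx"])
    c=(np.atleast_2d(P)-E[:3,3])@E[:3,:3]; c=c*[1,-1,-1]
    if n=="wrist":
        r=np.hypot(c[:,0],c[:,1]); th=np.arctan2(r,c[:,2]); u=c[:,:2]/np.maximum(r,1e-9)[:,None]*th[:,None]
    else: u=c[:,:2]/c[:,2:]
    return u*[K[0,0],K[1,1]]+K[:2,2]
def T(p,L):
    c,s=np.cos(p[2]),np.sin(p[2]); L=np.atleast_2d(L)
    return np.c_[p[0]+c*L[:,0]-s*L[:,1],p[1]+s*L[:,0]+c*L[:,1],L[:,2]]
def fit(obs,p0):
    f=lambda p:np.concatenate([(proj(n,T(p,np.array(L)/1000.))-np.array(px)).ravel() for n,L,px in obs])
    r=least_squares(f,p0); return r.x,r.fun
E
python3 - <<'E'
from h import *
o=-.44
S=lambda a:np.array(a)+o
top=[(-22,11,60),(-22,-11,60),(22,-11,60),(22,11,60)]
tops=[(22,-11,60),(22,11,60),(-22,11,60),(-22,-11,60)] # scene: order left, bottom.. 
J,r=fit([("side",[(-60,-215,12),(60,-215,12),(-60,215,12)],S([(395,285.6),(441.4,267.4),(300.4,184)])),
 ("scene",[(60,215,12),(-60,215,12),(60,-215,12)],S([(316.7,281.8),(352,257.8),(230.4,178.2)]))],[.65,0,0.05])
print("jig",J,np.round(r,1))
B={}
d=dict(A=[(225.8,159.6),(228.9,162.6),(243.2,158.6),(241.2,155.8)],B=[(248.9,196),(250,200.9),(268,197.3),(266.3,193)],
C=[(279.2,257.2),(282.2,264.4),(304.2,259.7),(301.1,252.7)],D=[(304.4,291.4),(310.4,299.7),(331.9,290.6),(325.6,283.1)])
sc=dict(B=[(367,198.1),(370.9,203.7),(384.2,197),(380,191.7),(369.1,215)],A=[(416.9,255.6),(423.1,260.9),(434.7,250.6),(428.6,245.6),(419.4,270.2)])
for k in "ABCD":
    obs=[("side",top,S(d[k]))]
    if k in sc: obs.append(("scene",[(22,-11,60),(22,11,60),(-22,11,60),(-22,-11,60),(22,11,0)],S(sc[k])))
    p,r=fit(obs,[.45,0,0.2]); print(k,np.round(p,4),np.round(r,1)); B[k]=p.tolist()
B["J"]=J.tolist(); json.dump(B,open("b.json","w"))
E
```

```text
jig [ 0.65375382 -0.0516033   0.08344198] [-0.   0.3  0.7  0.1 -0.6 -1.   0.2  1.6  1.  -0.  -1.  -2.1]
A [0.4262 0.2654 0.1491] [ 0.2 -0.7 -0.  -0.4  0.9  0.  -0.2 -0.4  0.1 -0.7  0.3 -0.1  0.2 -0.1
 -0.1 -0.8  0.   0.6]
B [ 0.4341  0.0578 -0.0571] [-0.5 -0.3  0.3 -0.4  0.8  0.2  0.3 -0.2 -0.2 -0.4  0.2 -0.2  0.4 -0.
  0.2 -0.5  0.3  0.1]
C [ 0.4334 -0.1754 -0.0623] [-0.1 -0.1 -0.1  0.1  0.2  0.1 -0.1 -0.1]
D [ 0.4477 -0.272   0.1314] [-0.3  0.1 -0.1  0.1  0.3  0.1  0.1 -0.3]
```

```bash
cat > ov.py <<'E'
from h import *
B=json.load(open("b.json"))
def draw(im,n,k,off,info,gap):
    def pl(pts,col,cl=True):
        q=(proj(n,pts,info)-off+.5)*k-.5
        cv2.polylines(im,[np.round(q*8).astype(int)],cl,col,1,cv2.LINE_AA,3)
    J=B["J"]
    R=lambda x0,x1,y0,y1,z:np.array([(x0,y0,z),(x1,y0,z),(x1,y1,z),(x0,y1,z)])/1000.
    pl(T(J,R(-60,60,-215,215,12)),(0,0,255)); pl(T(J,R(-25,25,-185,45,12)),(255,0,0))
    pl(T(J,R(-23,23,-110,-40,62.5)),(0,255,0))
    t=np.linspace(0,2*np.pi,60)
    pl(T(J,np.c_[36*np.cos(t),0*t-40+gap,FZ+36*np.sin(t)]/1000.),(255,0,255))
    for b in "ABCD":
        pl(T(B[b],R(-22,22,-11,11,60)),(0,0,255)); pl(T(B[b],R(-22,22,-11,11,0)),(255,0,0))
FZ=52
def run(tag,files,infos,crops,gap):
    for n in files:
        x0,y0,w,h,k=crops[n]
        im=cv2.resize(cv2.imread(files[n])[y0:y0+h,x0:x0+w],None,fx=k,fy=k,interpolation=cv2.INTER_CUBIC)
        draw(im,n,k,np.array([x0,y0]),infos.get(n),gap); cv2.imwrite(f"pics/{tag}_{n}.png",im)
E
python3 - <<'E'
from ov import *
wi=viewer.camera_info("wrist")
json.dump({k:v.tolist() for k,v in wi.items()},open("wi0.json","w"))
run("o0",{n:f"pics/{n}0.png" for n in["scene","side","wrist"]},{"wrist":wi},{"scene":(225,110,220,180,3.6),"side":(220,145,230,185,3.2),"wrist":(60,40,330,300,2)},78)
E
```

```text
(no output)
```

View pics/o0_scene.png

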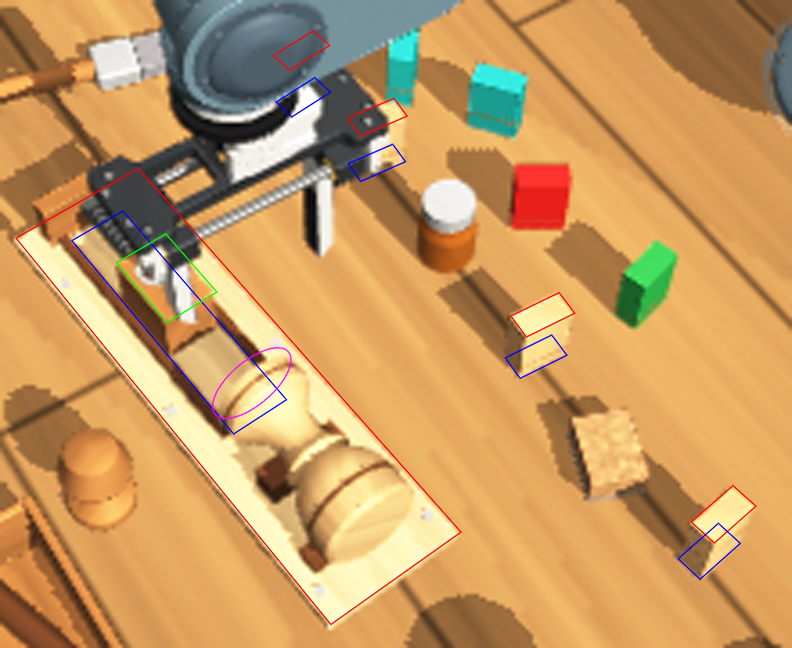

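View pics/o0_side.png

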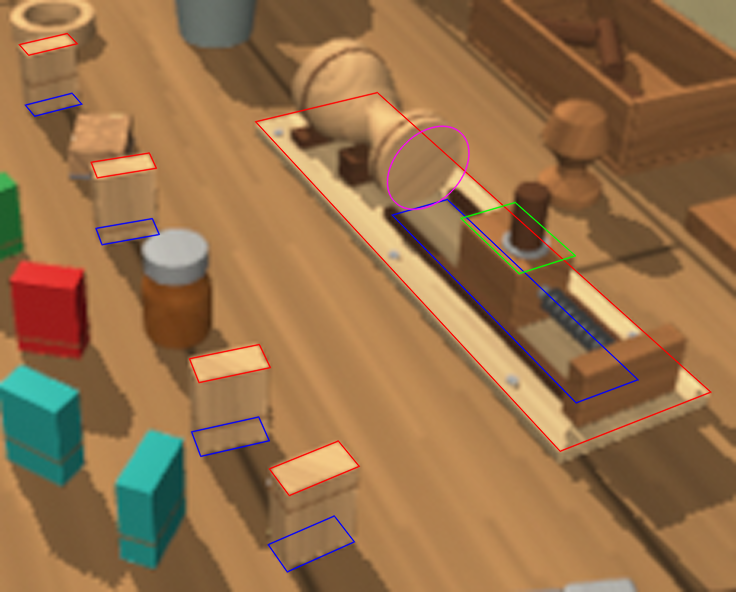

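View pics/o0_wrist.png

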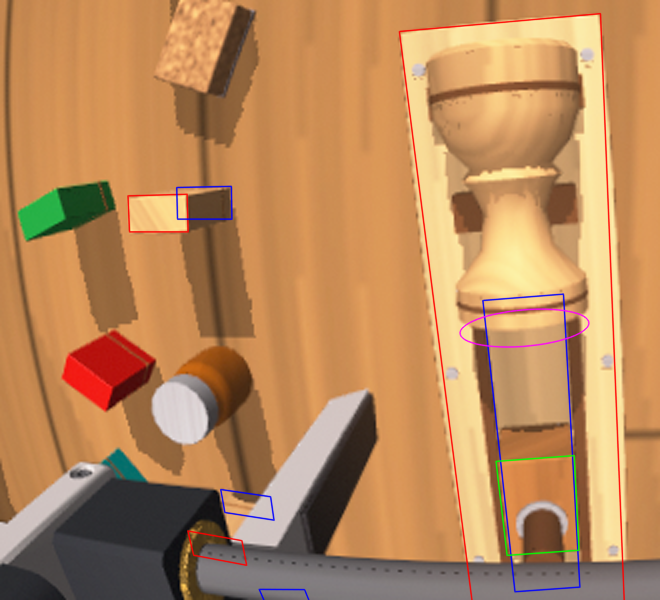

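```bash
cat > g.py <<'E'
import sys,json
import ov; from ov import *
wi=json.load(open("wi0.json"))
ov.FZ=float(sys.argv[2])
run("o1",{n:f"pics/{n}0.png" for n in["scene","side","wrist"]},{"wrist":wi},{"scene":(270,195,60,60,9),"side":(325,170,60,60,9),"wrist":(280,150,80,110,6)},float(sys.argv[1]))
a=[cv2.imread(f"pics/o1_{n}.png") for n in["scene","side"]]; cv2.imwrite("pics/o1.png",cv2.resize(np.hstack(a),None,fx=.74,fy=.74))
E
python3 g.py 86 50
```

```text
(no output)
```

View pics/o1.png

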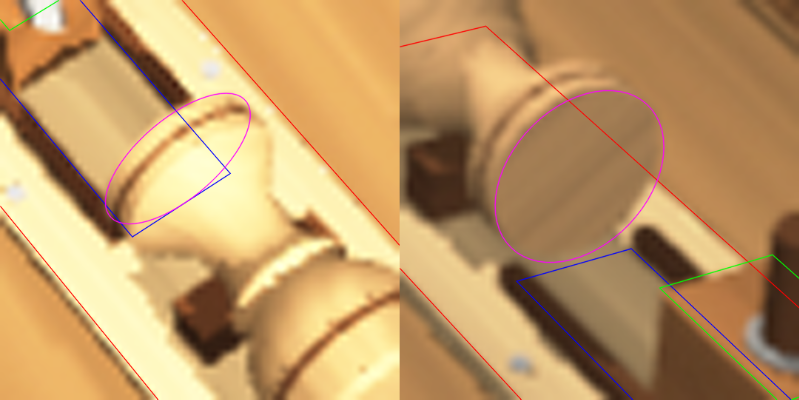

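View pics/o1_wrist.png

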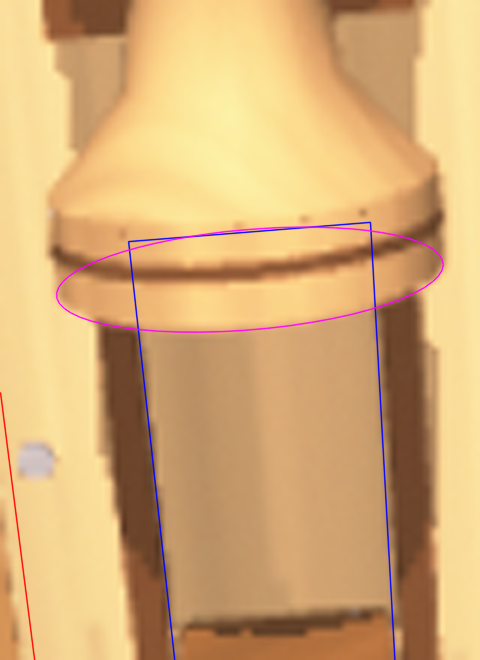

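```bash
python3 - <<'E'
from h import *
def back(n,px,z=0):
    E=CI[n]["extrinsics"];K=CI[n]["mtx"]
    d=np.array([(px[0]-K[0,2])/K[0,0],-(px[1]-K[1,2])/K[1,1],-1]); d=E[:3,:3]@d
    t=(z-E[2,3])/d[2]; return np.round(E[:3,3]+t*d,3)[:2]
for k,v in dict(teal2=[(113,522),(148,530),(172,478)],teal1=[(5,427),(62,452),(77,412)],red=[(20,325),(80,333)],jarL=[(133,300)],jarR=[(198,300)],green=[(-10,247),(20,238)],sand=[(65,163)]).items():
    print(k,[back("side",(x/3+220,y/3+145)) for x,y in v])
for k,v in dict(greensc=[(250,308),(268,318),(303,282)],redsc=[(148,222),(200,220)]).items():
    print(k,[back("scene",(x/3.5+325,y/3.5+110)) for x,y in v])
E
```

```text
teal2 [array([ 0.345, -0.243]), array([ 0.362, -0.257]), array([ 0.388, -0.223])]
teal1 [array([ 0.301, -0.143]), array([ 0.33 , -0.178]), array([ 0.348, -0.147])]
red [array([ 0.331, -0.047]), array([ 0.369, -0.071])]
jarL [array([ 0.415, -0.049])]
jarR [array([ 0.46 , -0.066])]
green [array([0.329, 0.052]), array([0.354, 0.056])]
sand [array([0.413, 0.149])]
greensc [array([0.356, 0.065]), array([0.35 , 0.081]), array([0.303, 0.068])]
redsc [array([ 0.376, -0.053]), array([ 0.337, -0.031])]
```

```bash
cat > pl.py <<'E'
import sys,json
from h import *
from plant import readout
from scipy.spatial.transform import Rotation as Ro
B=json.load(open("b.json"))
def state():
    s=readout.sense();q=s["tool_rot"];R=Ro.from_quat(np.r_[q[1:],q[0]]).as_matrix(); return s,R
def go(x,y,z,psi,p=None,verb=1):
    s,R=state()
    cur=s["tcp_pos"]; ps=np.arctan2(R[1,1],R[0,1])
    d=R.T@(np.array([x,y,z])-cur)
    want=np.c_[[-np.sin(psi),np.cos(psi),0],[np.cos(psi),np.sin(psi),0],[0,0,-1]]
    w=Ro.from_matrix(R.T@want).as_rotvec()
    print("t%.2f tcp"%s["time"],np.round(cur,4),"psi%.4f"%ps,"open%.4f"%s["opening"],"F",np.round(s["contact_force"],1))
    print(" shift/300:",np.round(d/.3,4),"turn/2:",np.round(w/2,4))
def jig(jx,jy): return T(B["J"],[[jx/1000,jy/1000,0]])[0,:2]
if __name__=="__main__":
    a=sys.argv
    if a[1] in "ABCD": go(B[a[1]][0],B[a[1]][1],float(a[2]),B[a[1]][2])
    else: x,y=jig(float(a[1]),float(a[2])); go(x,y,float(a[3]),B["J"][2])
E
python3 pl.py C 0.1; python3 pl.py C 0.031
```

```text
t0.15 tcp [6.495e-01 1.000e-04 1.789e-01] psi-0.0000 open0.0938 F [-0.1  0.3 -0.4]
 shift/300: [-0.5851 -0.72    0.2639] turn/2: [-0.0007 -0.0001  0.0312]
t0.15 tcp [6.495e-01 1.000e-04 1.789e-01] psi-0.0000 open0.0938 F [-0.1  0.3 -0.4]
 shift/300: [-0.5852 -0.7197  0.4939] turn/2: [-0.0007 -0.0001  0.0312]
```

Call:
jog_arm(
  motion=[
    [[-0.0585,-0.072,0,0,0,0],[-0.117,-0.144,0,0,0,0],[-0.117,-0.144,0,0,0,0],[-0.117,-0.144,0,0,0,0],[-0.117,-0.144,0,0,0,0],[-0.0585,-0.072,0,0,0,0.031],[0,0,0.1,0,0,0],[0,0,0.1,0,0,0],[0,0,0,0,0,0],[0,0,0,0,0,0]],
  ],
  hand=0.72,
  squeeze=20,
)

```text
time: 1.4
tcp_pos: [0.4346, -0.1758, 0.1208]
tool_rot: [0.001, 0.729, 0.685, 0.0]
contact_force: [0.6, -0.5, 0.0]
opening: 0.0676
```

```bash
cat > look.py <<'E'
import sys,cv2,json
from plant import viewer
n,tag=sys.argv[1:3]
i=viewer.camera_info(n); im=viewer.get_image(n)[:,:,::-1]
json.dump({k:v.tolist() for k,v in i.items()},open(f"{tag}.json","w")); cv2.imwrite(f"pics/{tag}.png",im)
E
python3 pl.py C 0.031; python3 look.py wrist w1
```

```text
t1.40 tcp [ 0.4346 -0.1758  0.1208] psi-0.0618 open0.0676 F [ 0.6 -0.5  0. ]
 shift/300: [ 0.0013 -0.0044  0.2992] turn/2: [0.0005 0.0003 0.0003]
```

View pics/w1.png

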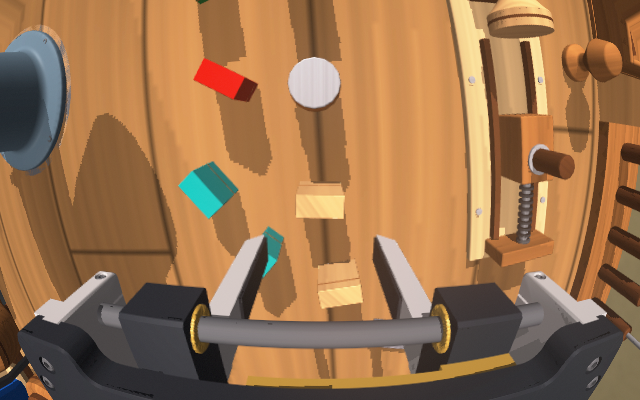

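```bash
python3 - <<'E'
import ov; from ov import *
ov.B=json.load(open("b.json"))
wi=json.load(open("w1.json"))
run("o2",{"wrist":"pics/w1.png"},{"wrist":wi},{"wrist":(220,150,180,160,4)},87)
print(proj("wrist",[[.4346,-.1758,.113],[.4346,-.1758,.06]],wi))
E
```

```text
[[320.88246445 229.81657734]
 [320.65228329 208.35073894]]
```

View pics/o2_wrist.png

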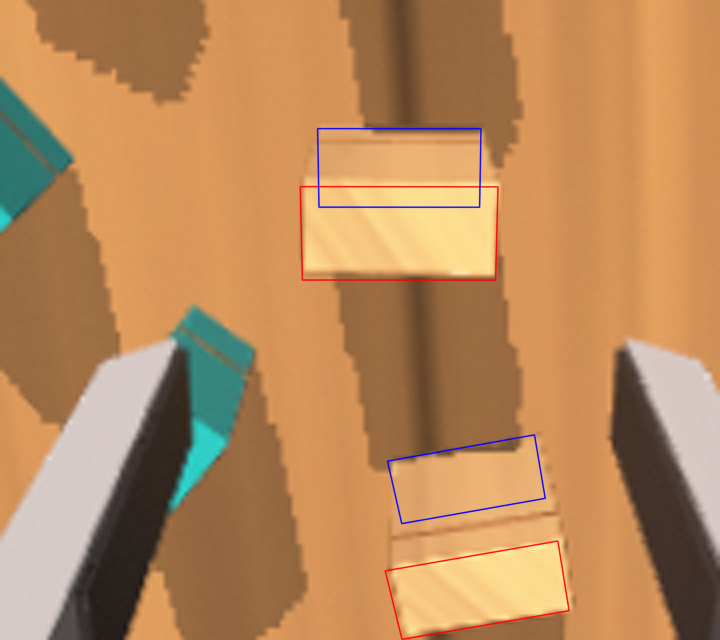

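Call:
jog_arm(
  motion=[
    [[0.006,-0.004,0.1,0,0,0],[0,0,0.13,0,0,0],[0,0,0.065,0,0,0],[0,0,0,0,0,0],[0,0,0,0,0,0]],
  ],
)

```text
time: 2.08
tcp_pos: [0.4342, -0.1745, 0.033]
tool_rot: [0.001, 0.729, 0.685, 0.0]
contact_force: [-0.3, -0.1, -0.1]
opening: 0.0674
```

Call:
jog_arm(
  motion=[
    [[0,0,0,0,0,0],[0,0,0,0,0,0],[0,0,0,0,0,0],[0,0,0,0,0,0]],
  ],
  hand=0.3,
  squeeze=25,
)

```text
time: 2.58
tcp_pos: [0.4334, -0.1739, 0.0317]
tool_rot: [0.001, 0.729, 0.685, 0.0]
contact_force: [0.5, -0.1, 3.5]
opening: 0.0431
```

```bash
python3 pl.py C 0.031;python3 pl.py 0 33 0.16
```

```text
t2.58 tcp [ 0.4334 -0.1739  0.0317] psi-0.0621 open0.0431 F [ 0.5 -0.1  3.5]
 shift/300: [-0.0049  0.0004  0.0025] turn/2: [0.0005 0.0003 0.0001]
t2.58 tcp [ 0.4334 -0.1739  0.0317] psi-0.0621 open0.0431 F [ 0.5 -0.1  3.5]
 shift/300: [ 0.5611  0.6924 -0.4271] turn/2: [ 0.0005  0.0003 -0.0728]
```

Call:
jog_arm(
  motion=[
    [[0,0,-0.1,0,0,0],[0,0,-0.16,0,0,0],[0.03,0.04,-0.16,0,0,0],[0.1,0.12,0,0,0,0],[0.11,0.14,0,0,0,0],[0.11,0.14,0,0,0,0],[0.11,0.14,0,0,0,0],[0.075,0.09,0,0,0,0],[0.025,0.02,0,0,0,-0.05],[0,0,0,0,0,-0.023],[0,0,0,0,0,0],[0,0,0,0,0,0]],
  ],
)

```text
time: 4.08
tcp_pos: [0.6497, -0.0189, 0.157]
tool_rot: [-0.0, 0.677, 0.736, -0.0]
contact_force: [-0.4, -1.0, -0.5]
opening: 0.0429
```

```bash
python3 pl.py 0 33 0.0437; python3 look.py wrist w2; python3 look.py scene sc2
python3 - <<'E'
import ov; from ov import *
wi=json.load(open("w2.json"))
run("o3",{"wrist":"pics/w2.png"},{"wrist":wi},{"wrist":(220,130,200,200,3.5)},87)
E
```

```text
t4.08 tcp [ 0.6497 -0.0189  0.157 ] psi0.0831 open0.0429 F [-0.4 -1.  -0.5]
 shift/300: [1.000e-04 4.700e-03 3.776e-01] turn/2: [-0.0003 -0.0001 -0.0001]
```

View pics/o3_wrist.png

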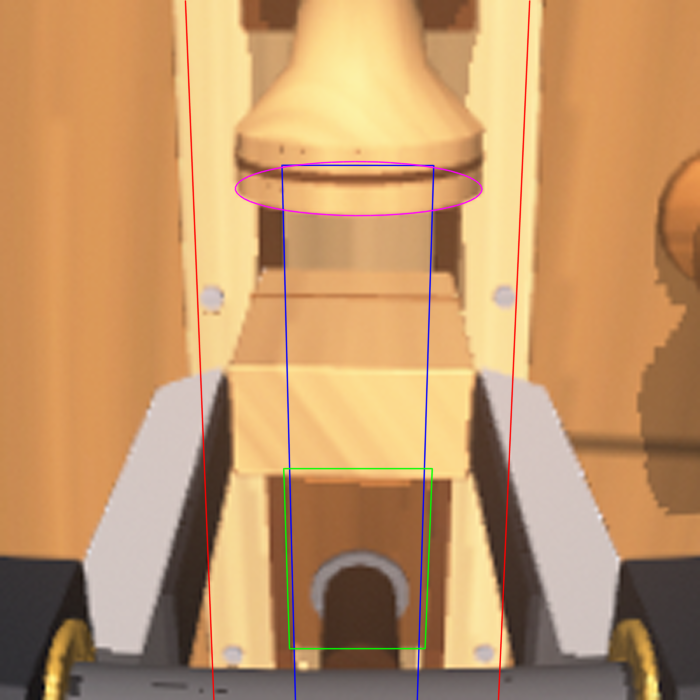

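View pics/sc2.png

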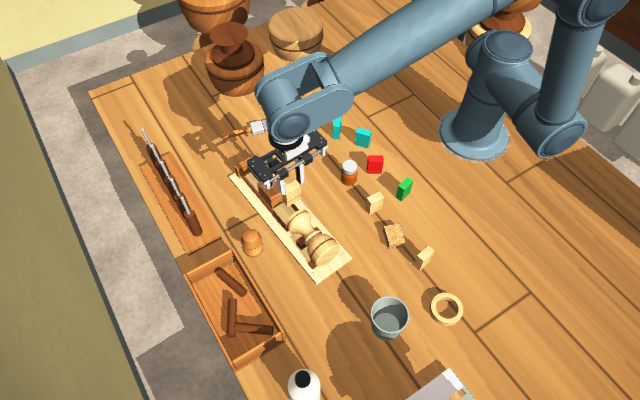

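Call:
jog_arm(
  motion=[
    [[0,0.0055,0.08,0,0,0],[0,0,0.13,0,0,0],[0,0,0.1,0,0,0],[0,0,0.05,0,0,0],[0,0,0.012,0,0,0],[0,0,0,0,0,0],[0,0,0,0,0,0]],
  ],
)

```text
time: 5.05
tcp_pos: [0.6527, -0.0189, 0.0472]
tool_rot: [0.001, 0.677, 0.736, 0.001]
contact_force: [0.1, -0.1, -1.1]
opening: 0.0434
```

```bash
python3 pl.py 0 33 0.0437; python3 look.py side sd2; python3 look.py wrist w3; python3 -c "
import cv2
a=cv2.imread('pics/sd2.png')[150:270,290:430];cv2.imwrite('pics/sd2c.png',cv2.resize(a,None,fx=5,fy=5,interpolation=2))"
```

```text
t5.05 tcp [ 0.6527 -0.0189  0.0472] psi0.0840 open0.0434 F [ 0.1 -0.1 -1.1]
 shift/300: [ 0.0009 -0.0055  0.0117] turn/2: [0.0012 0.0004 0.0003]
```

View pics/sd2c.png

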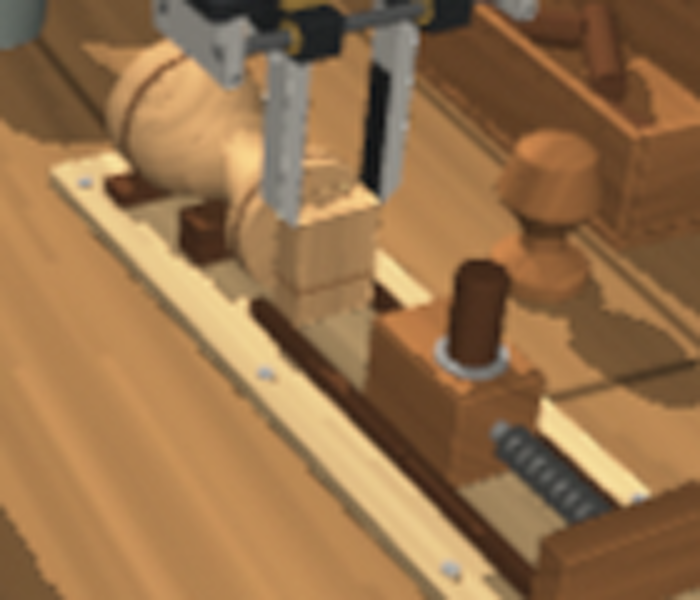

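View pics/w3.png

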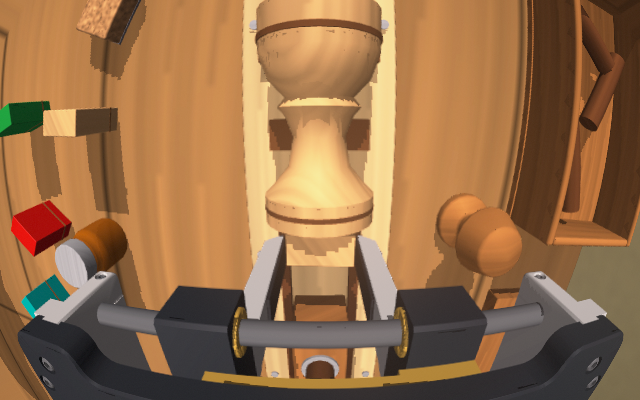

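```bash
python3 pl.py 0 33 0.0437; python3 -c "
import cv2
a=cv2.imread('pics/w3.png')[180:390,250:390];cv2.imwrite('pics/w3c.png',cv2.resize(a,None,fx=4,fy=4,interpolation=2)[:,:])
cv2.imwrite('pics/w3c.png',cv2.resize(a,None,fx=3.5,fy=2.8,interpolation=2))"
```

```text
t5.15 tcp [ 0.6524 -0.0188  0.0469] psi0.0840 open0.0432 F [-0.1  0.1 -1. ]
 shift/300: [ 0.0006 -0.0045  0.0105] turn/2: [0.0009 0.0003 0.0003]
```

View pics/w3c.png

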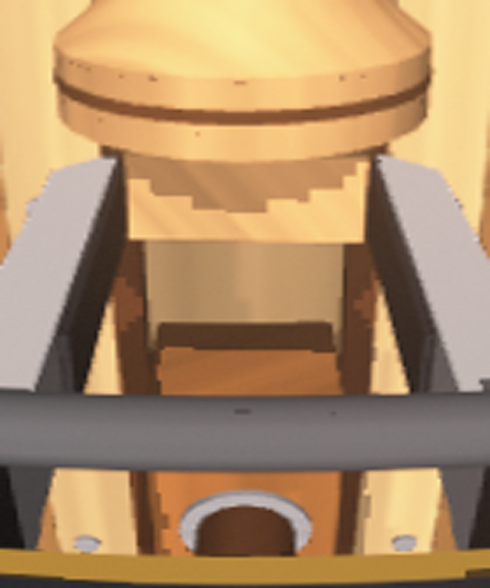

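Call:
jog_arm(
  motion=[
    [[0,-0.001,0.009,0,0,0],[0,0,0,0,0,0],[0,0,0,0,0,0]],
  ],
)

```text
time: 5.52
tcp_pos: [0.652, -0.0188, 0.0437]
tool_rot: [0.001, 0.677, 0.736, 0.0]
contact_force: [0.5, -0.7, 3.9]
opening: 0.0433
```

Call:
jog_arm(
  motion=[
    [[0,0,0,0,0,0],[0,0,0,0,0,0],[0,0,0,0,0,0],[0,0,-0.05,0,0,0],[0,0,-0.1,0,0,0],[0,0,-0.16,0,0,0],[0,0,-0.1,0,0,0],[0,0,0,0,0,0]],
  ],
  hand=0.64,
)

```text
time: 6.52
tcp_pos: [0.6535, -0.019, 0.1703]
tool_rot: [0.003, 0.677, 0.736, 0.002]
contact_force: [0.2, 0.2, -1.1]
opening: 0.0604
```

```bash
python3 look.py wrist w4; python3 pl.py B 0.12;  python3 - <<'E'
import ov; from ov import *
ov.B["C"]=list(T(ov.B["J"],[[0,.033,0]])[0,:2])+[ov.B["J"][2]]
def dr(): pass
wi=json.load(open("w4.json"))
run("o4",{"wrist":"pics/w4.png"},{"wrist":wi},{"wrist":(220,130,200,200,3.5)},87)
E
```

```text
t6.58 tcp [ 0.652  -0.0188  0.1674] psi0.0840 open0.0603 F [ 0.1 -0.3 -0.5]
 shift/300: [ 0.3155 -0.7027  0.1558] turn/2: [0.0013 0.0003 0.0706]
```

View pics/o4_wrist.png

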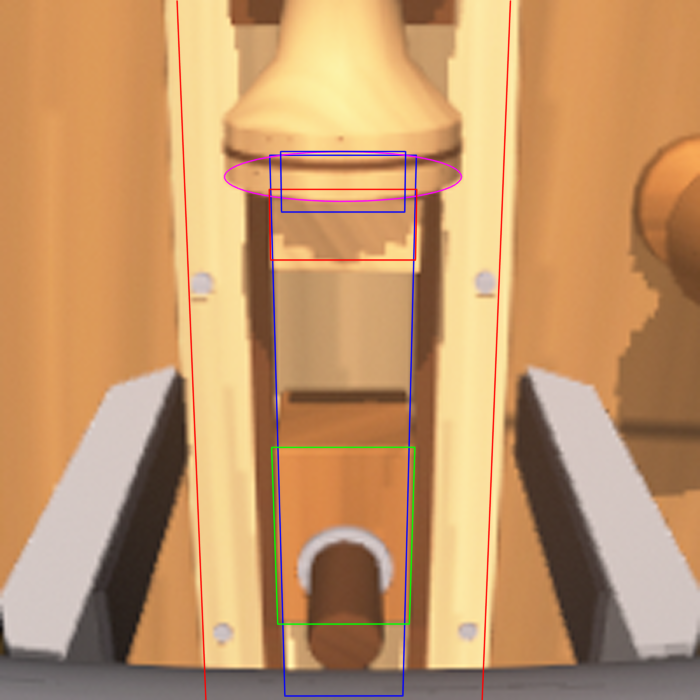

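Call:
jog_arm(
  motion=[
    [[0.035,-0.08,0,0,0,0],[0.07,-0.156,0,0,0,0],[0.07,-0.156,0,0,0,0],[0.07,-0.156,0,0,0,0],[0.0505,-0.11,0,0,0,0.02],[0.02,-0.045,0,0,0,0.0506],[0,0,0.08,0,0,0],[0,0,0.07,0,0,0],[0,0,0,0,0,0],[0,0,0,0,0,0]],
  ],
  hand=0.72,
)

```text
time: 7.82
tcp_pos: [0.4332, 0.0585, 0.1208]
tool_rot: [-0.0, 0.727, 0.687, -0.0]
contact_force: [0.5, -0.1, 0.3]
opening: 0.0675
```

```bash
python3 look.py wrist w5; python3 pl.py B 0.031;  python3 - <<'E'
import ov; from ov import *
wi=json.load(open("w5.json"))
run("o5",{"wrist":"pics/w5.png"},{"wrist":wi},{"wrist":(220,130,200,170,4)},87)
E
```

```text
t7.88 tcp [0.4337 0.0585 0.1213] psi-0.0572 open0.0676 F [0.8 0.9 0. ]
 shift/300: [-0.0022  0.0014  0.301 ] turn/2: [ 0.0002  0.     -0.0001]
```

View pics/o5_wrist.png

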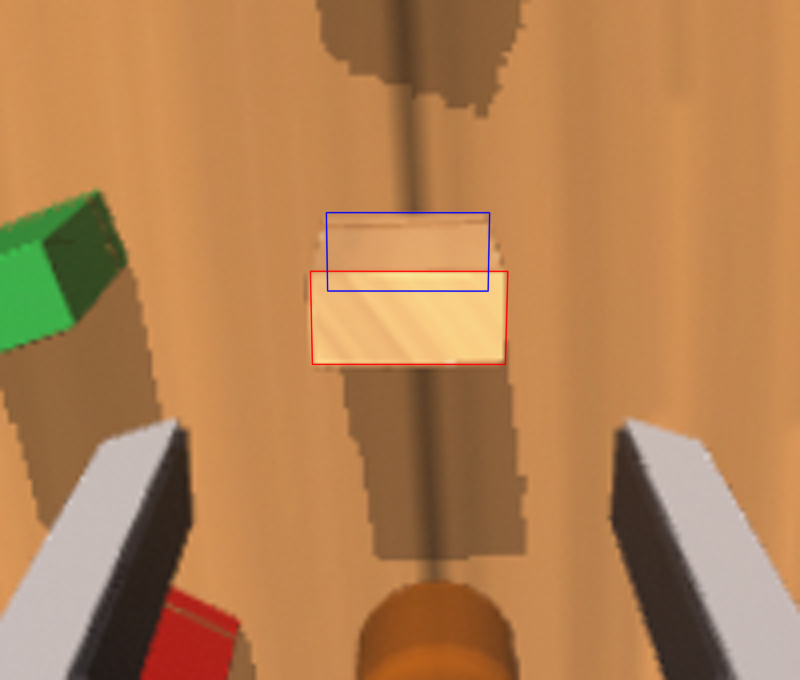

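Call:
jog_arm(
  motion=[
    [[-0.002,0,0.1,0,0,0],[0,0,0.13,0,0,0],[0,0,0.07,0,0,0],[0,0,0,0,0,0],[0,0,0,0,0,0]],
  ],
)

```text
time: 8.5
tcp_pos: [0.4346, 0.0578, 0.0323]
tool_rot: [0.001, 0.727, 0.687, 0.001]
contact_force: [0.4, 0.3, 0.2]
opening: 0.0678
```

Call:
jog_arm(
  motion=[
    [[0,0,0,0,0,0],[0,0,0,0,0,0],[0,0,0,0,0,0],[0,0,0,0,0,0]],
  ],
  hand=0.3,
)

```text
time: 9.0
tcp_pos: [0.4339, 0.0579, 0.0315]
tool_rot: [0.0, 0.727, 0.687, 0.0]
contact_force: [0.1, 0.7, 2.4]
opening: 0.0437
```

```bash
python3 pl.py B 0.031;python3 pl.py 0 5 0.16
```

```text
t9.00 tcp [0.4339 0.0579 0.0315] psi-0.0572 open0.0437 F [0.1 0.7 2.4]
 shift/300: [-0.0002  0.0007  0.0015] turn/2: [ 0.0005  0.     -0.0001]
t9.00 tcp [0.4339 0.0579 0.0315] psi-0.0572 open0.0437 F [0.1 0.7 2.4]
 shift/300: [-0.3059  0.7507 -0.4276] turn/2: [ 0.0005  0.0001 -0.0703]
```

Call:
jog_arm(
  motion=[
    [[0,0,-0.1,0,0,0],[0,0,-0.16,0,0,0],[-0.02,0.05,-0.16,0,0,0],[-0.055,0.135,0,0,0,0],[-0.064,0.156,0,0,0,0],[-0.064,0.156,0,0,0,0],[-0.064,0.156,0,0,0,0],[-0.039,0.099,0,0,0,-0.02],[0,0,0,0,0,-0.05],[0,0,0,0,0,0],[0,0,0,0,0,0]],
  ],
)

```text
time: 10.38
tcp_pos: [0.6529, -0.0464, 0.1567]
tool_rot: [-0.0, 0.678, 0.735, -0.0]
contact_force: [0.2, -0.3, 0.2]
opening: 0.0434
```

```bash
python3 pl.py 0 5 0.0437; python3 look.py wrist w6; python3 -c "
import cv2
a=cv2.imread('pics/w6.png')[130:330,220:420];cv2.imwrite('pics/w6c.png',cv2.resize(a,None,fx=3,fy=3,interpolation=2))"
```

```text
t10.38 tcp [ 0.6529 -0.0464  0.1567] psi0.0816 open0.0434 F [ 0.2 -0.3  0.2]
 shift/300: [-0.001   0.0016  0.3766] turn/2: [-0.0003 -0.0001 -0.0009]
```

View pics/w6c.png

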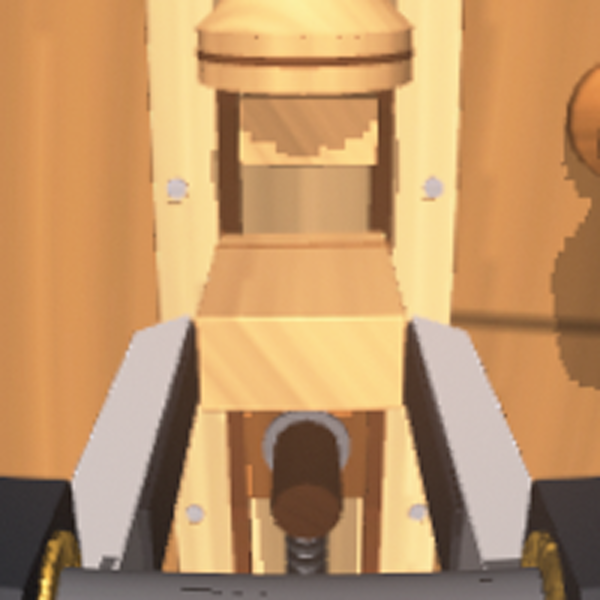

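Call:
jog_arm(
  motion=[
    [[-0.001,0.004,0.08,0,0,-0.001],[0,0,0.13,0,0,0],[0,0,0.1,0,0,0],[0,0,0.05,0,0,0],[0,0,0.008,0,0,0],[0,0,0,0,0,0],[0,0,0,0,0,0]],
  ],
)

```text
time: 11.3
tcp_pos: [0.6557, -0.0471, 0.0482]
tool_rot: [0.001, 0.677, 0.736, 0.001]
contact_force: [-0.0, 1.2, -1.0]
opening: 0.0435
```

```bash
python3 pl.py 1 5 0.0437; python3 look.py wrist w7; python3 look.py side sd7;python3 -c "
import cv2
a=cv2.imread('pics/w7.png')[160:390,250:390];cv2.imwrite('pics/w7c.png',cv2.resize(a,None,fx=3.5,fy=2.6,interpolation=2))
a=cv2.imread('pics/sd7.png')[150:270,290:430];cv2.imwrite('pics/sd7c.png',cv2.resize(a,None,fx=5,fy=5,interpolation=2))"
```

```text
t11.30 tcp [ 0.6557 -0.0471  0.0482] psi0.0848 open0.0435 F [-0.   1.2 -1. ]
 shift/300: [ 0.0022 -0.0043  0.015 ] turn/2: [0.0013 0.0004 0.0007]
```

View pics/w7c.png

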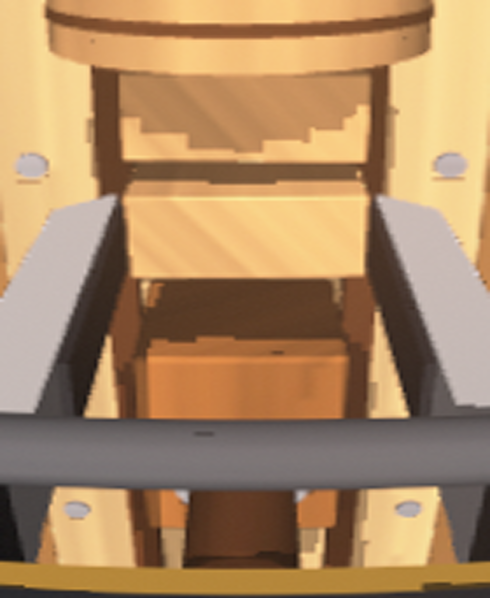

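View pics/sd7c.png

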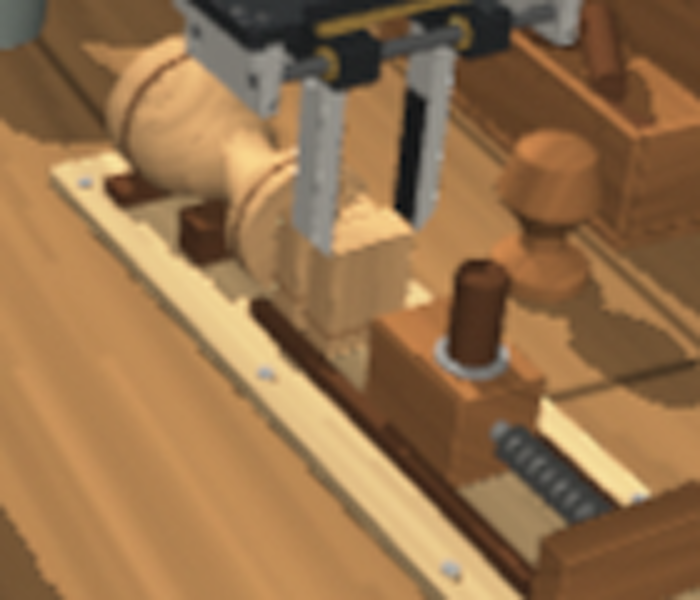

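Call:
jog_arm(
  motion=[
    [[0.015,0,0.004,0,0,0],[0,-0.001,0.008,0,0,0],[0,0,0,0,0,0],[0,0,0,0,0,0]],
  ],
)

```text
time: 11.9
tcp_pos: [0.6542, -0.0423, 0.0435]
tool_rot: [0.0, 0.676, 0.736, 0.0]
contact_force: [-1.2, 0.1, 3.7]
opening: 0.043
```

```bash
python3 pl.py 1 5 0.0437; python3 look.py wrist w8; python3 -c "
import cv2
a=cv2.imread('pics/w8.png')[160:390,250:390];cv2.imwrite('pics/w8c.png',cv2.resize(a,None,fx=3.5,fy=2.6,interpolation=2))"
```

```text
t11.90 tcp [ 0.6542 -0.0423  0.0435] psi0.0848 open0.0430 F [-1.2  0.1  3.7]
 shift/300: [-0.0142 -0.0008 -0.0007] turn/2: [ 0.0003 -0.      0.0007]
```

View pics/w8c.png

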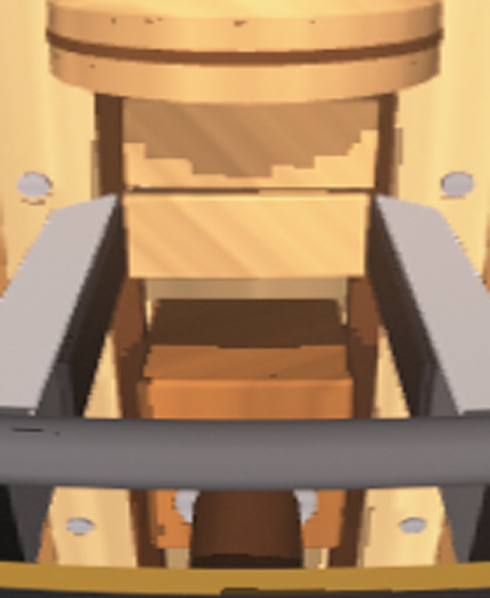

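Call:
jog_arm(
  motion=[
    [[0,0,0,0,0,0],[0,0,0,0,0,0],[0,0,0,0,0,0],[0,0,-0.05,0,0,0],[0,0,-0.1,0,0,0],[0,0,-0.16,0,0,0],[0,0,-0.1,0,0,0],[0,0,0,0,0,0]],
  ],
  hand=0.64,
)

```text
time: 12.95
tcp_pos: [0.6561, -0.0428, 0.1703]
tool_rot: [0.003, 0.676, 0.736, 0.002]
contact_force: [-0.3, 0.2, 0.3]
opening: 0.0603
```

```bash
python3 look.py wrist w9; python3 pl.py D 0.12;python3 -c "
import cv2
a=cv2.imread('pics/w9.png')[130:330,220:420];cv2.imwrite('pics/w9c.png',cv2.resize(a,None,fx=3,fy=3,interpolation=2))"
```

```text
t13.00 tcp [ 0.6546 -0.0426  0.1674] psi0.0848 open0.0600 F [ 0.4 -0.1 -0.8]
 shift/300: [-0.7035 -0.7523  0.1566] turn/2: [ 0.0013  0.0005 -0.0233]
```

View pics/w9c.png

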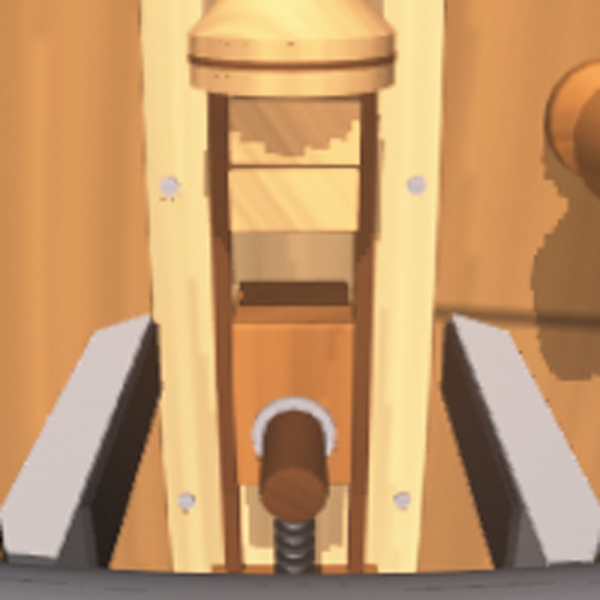

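Call:
jog_arm(
  motion=[
    [[-0.07,-0.075,0,0,0,0],[-0.125,-0.135,0,0,0,0],[-0.125,-0.135,0,0,0,0],[-0.125,-0.135,0,0,0,0],[-0.125,-0.135,0,0,0,0],[-0.1,-0.105,0,0,0,0],[-0.0335,-0.0325,0,0,0,-0.0233],[0,0,0.08,0,0,0],[0,0,0.07,0,0,0],[0,0,0,0,0,0],[0,0,0,0,0,0]],
  ],
  hand=0.72,
)

```text
time: 14.38
tcp_pos: [0.4467, -0.2716, 0.1207]
tool_rot: [-0.0, 0.659, 0.752, 0.0]
contact_force: [0.4, 0.0, 0.0]
opening: 0.0674
```

```bash
python3 look.py wrist w10; python3 pl.py D 0.031;  python3 - <<'E'
import ov; from ov import *
wi=json.load(open("w10.json"))
run("o10",{"wrist":"pics/w10.png"},{"wrist":wi},{"wrist":(220,130,200,170,4)},87)
E
```

```text
t14.43 tcp [ 0.447  -0.2719  0.1213] psi0.1315 open0.0675 F [ 0.3  0.2 -0.7]
 shift/300: [-0.0005  0.002   0.3011] turn/2: [0.0001 0.0002 0.    ]
```

View pics/o10_wrist.png

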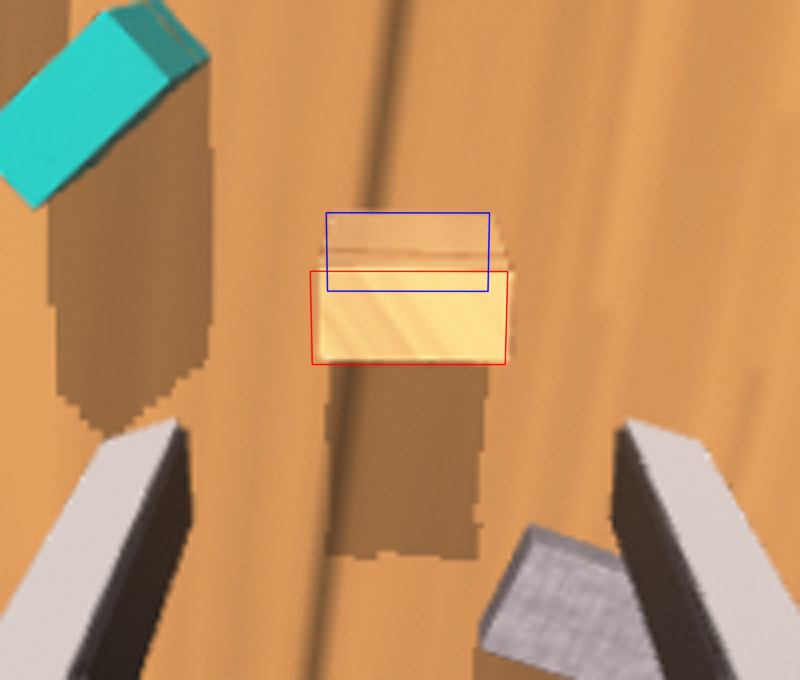

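Call:
jog_arm(
  motion=[
    [[0.002,0.004,0.1,0,0,0],[0,0,0.13,0,0,0],[0,0,0.07,0,0,0],[0,0,0,0,0,0],[0,0,0,0,0,0]],
  ],
)

```text
time: 15.05
tcp_pos: [0.4489, -0.2719, 0.0325]
tool_rot: [0.001, 0.659, 0.752, -0.0]
contact_force: [-0.8, 0.6, -0.6]
opening: 0.0677
```

Call:
jog_arm(
  motion=[
    [[0,0,0,0,0,0],[0,0,0,0,0,0],[0,0,0,0,0,0],[0,0,0,0,0,0]],
  ],
  hand=0.3,
)

```text
time: 15.55
tcp_pos: [0.4484, -0.2714, 0.0315]
tool_rot: [0.001, 0.659, 0.752, 0.0]
contact_force: [1.0, 0.9, 1.9]
opening: 0.0433
```

```bash
python3 pl.py D 0.031;python3 pl.py 0.5 -17 0.16
```

```text
t15.55 tcp [ 0.4484 -0.2714  0.0315] psi0.1314 open0.0433 F [1.  0.9 1.9]
 shift/300: [-0.0018 -0.0026  0.0018] turn/2: [ 0.0004  0.0004 -0.    ]
t15.55 tcp [ 0.4484 -0.2714  0.0315] psi0.1314 open0.0433 F [1.  0.9 1.9]
 shift/300: [ 0.5795  0.774  -0.4281] turn/2: [0.0004 0.0004 0.024 ]
```

Call:
jog_arm(
  motion=[
    [[0,0,-0.1,0,0,0],[0,0,-0.16,0,0,0],[0.03,0.04,-0.17,0,0,0],[0.11,0.145,-0.03,0,0,0],[0.115,0.155,0,0,0,0],[0.115,0.155,0,0,0,0],[0.115,0.155,0,0,0,0],[0.0745,0.099,0,0,0,0],[0.02,0.026,0,0,0,0.024],[0,0,0,0,0,0],[0,0,0,0,0,0]],
  ],
)

```text
time: 16.92
tcp_pos: [0.6551, -0.0686, 0.1686]
tool_rot: [-0.0, 0.677, 0.736, -0.0]
contact_force: [0.1, -0.6, -0.2]
opening: 0.0433
```

```bash
python3 pl.py 1 -17 0.0437; python3 look.py wrist w11; python3 -c "
import cv2
a=cv2.imread('pics/w11.png')[130:330,220:420];cv2.imwrite('pics/w11c.png',cv2.resize(a,None,fx=3,fy=3,interpolation=2))"
```

```text
t16.93 tcp [ 0.6551 -0.0686  0.1686] psi0.0835 open0.0433 F [ 0.1 -0.6 -0.2]
 shift/300: [2.000e-04 4.100e-03 4.162e-01] turn/2: [-0.0004 -0.0001  0.0001]
```

View pics/w11c.png

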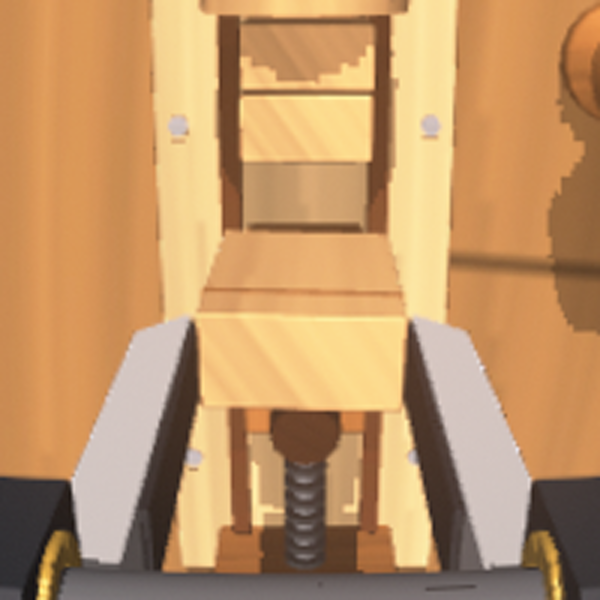

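Call:
jog_arm(
  motion=[
    [[0.001,0.003,0.08,0,0,0],[0,0,0.13,0,0,0],[0,0,0.1,0,0,0],[0,0,0.06,0,0,0],[0,0,0.028,0,0,0],[0,0,0.007,0,0,0],[0,0,0,0,0,0]],
  ],
)

```text
time: 17.85
tcp_pos: [0.6573, -0.0681, 0.0486]
tool_rot: [0.001, 0.677, 0.736, 0.0]
contact_force: [1.1, 0.9, 0.1]
opening: 0.0432
```

```bash
python3 pl.py 1 -14.5 0.0437; python3 look.py wrist w12; python3 -c "
import cv2
a=cv2.imread('pics/w12.png')[160:390,250:390];cv2.imwrite('pics/w12c.png',cv2.resize(a,None,fx=3.5,fy=2.6,interpolation=2))"
```

```text
t17.85 tcp [ 0.6573 -0.0681  0.0486] psi0.0834 open0.0432 F [1.1 0.9 0.1]
 shift/300: [ 0.0074 -0.0039  0.0164] turn/2: [ 0.0009  0.0003 -0.    ]
```

View pics/w12c.png

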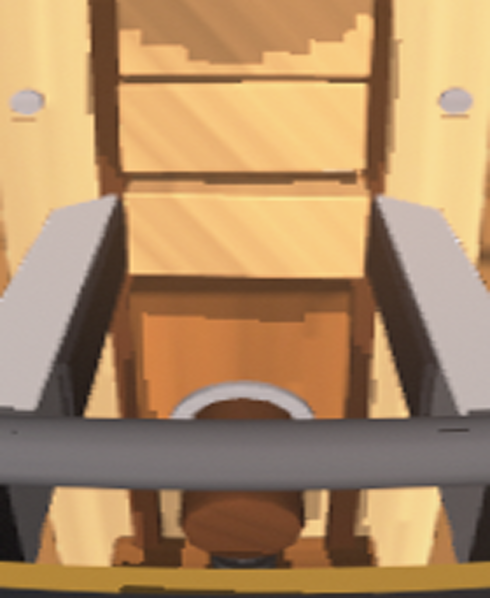

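Call:
jog_arm(
  motion=[
    [[0.01,-0.001,0.005,0,0,0],[0,0,0.009,0,0,0],[0,0,0,0,0,0],[0,0,0,0,0,0]],
  ],
)

```text
time: 18.4
tcp_pos: [0.6563, -0.0649, 0.0436]
tool_rot: [0.0, 0.677, 0.736, 0.0]
contact_force: [1.2, 0.4, 2.0]
opening: 0.0433
```

```bash
python3 pl.py 1 -14.5 0.0437; python3 look.py wrist w13; python3 look.py side sd13;python3 -c "
import cv2
a=cv2.imread('pics/w13.png')[160:390,250:390];cv2.imwrite('pics/w13c.png',cv2.resize(a,None,fx=3.5,fy=2.6,interpolation=2))
a=cv2.imread('pics/sd13.png')[150:270,290:430];cv2.imwrite('pics/sd13c.png',cv2.resize(a,None,fx=5,fy=5,interpolation=2))"
```

```text
t18.40 tcp [ 0.6563 -0.0649  0.0436] psi0.0834 open0.0433 F [1.2 0.4 2. ]
 shift/300: [-0.0036 -0.0014 -0.0004] turn/2: [ 0.0004  0.     -0.    ]
```

View pics/w13c.png

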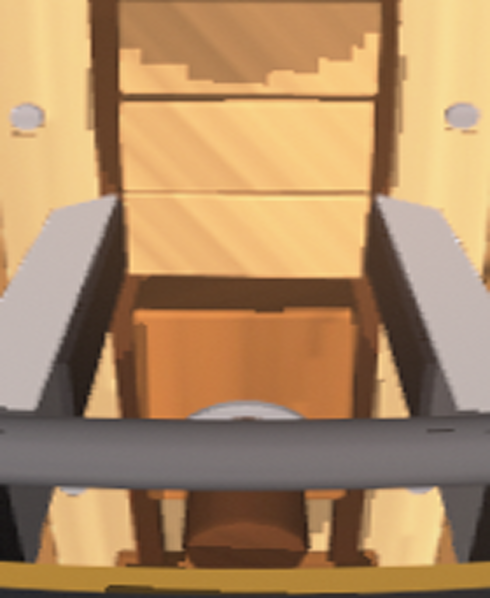

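View pics/sd13c.png

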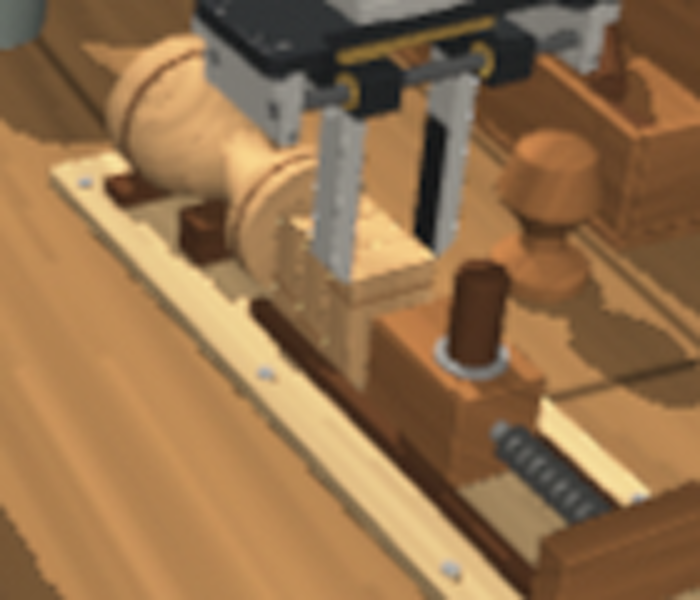

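Call:
jog_arm(
  motion=[
    [[0,0,0,0,0,0],[0,0,0,0,0,0],[0,0,0,0,0,0],[0,0,-0.05,0,0,0],[0,0,-0.1,0,0,0],[0,0,-0.16,0,0,0],[0,0,-0.12,0,0,0],[0,0,0,0,0,0]],
  ],
  hand=0.64,
)

```text
time: 19.5
tcp_pos: [0.6586, -0.0655, 0.1777]
tool_rot: [0.004, 0.677, 0.736, 0.002]
contact_force: [-0.3, -0.1, -0.9]
opening: 0.0601
```

```bash
python3 look.py wrist w14; python3 pl.py 1 -85 0.17;python3 - <<'E'
import ov; from ov import *
wi=json.load(open("w14.json"))
run("o14",{"wrist":"pics/w14.png"},{"wrist":wi},{"wrist":(220,130,200,200,3)},87)
E
```

```text
t19.55 tcp [ 0.6569 -0.0651  0.1745] psi0.0835 open0.0601 F [-1.  1. -1.]
 shift/300: [-0.2375 -0.0036  0.0154] turn/2: [0.0018 0.0007 0.    ]
```

View pics/o14_wrist.png

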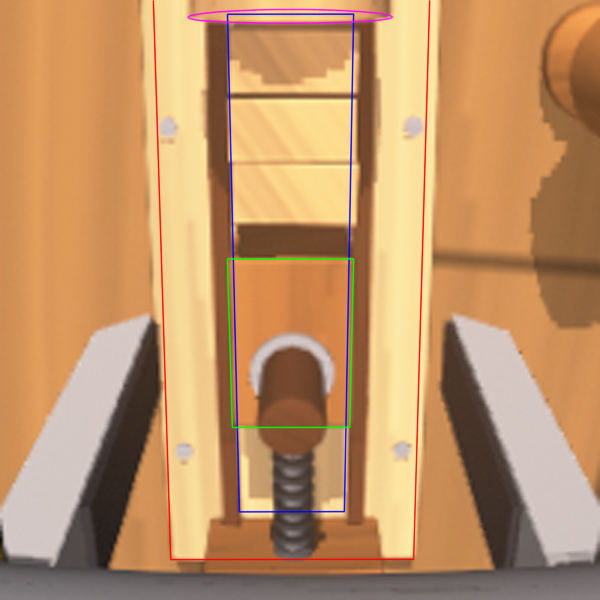

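Call:
jog_arm(
  motion=[
    [[-0.12,-0.002,0,0,0,0],[-0.118,-0.002,0,0,0,0],[0,0,0,0,0,0.0873],[0,0,0,0,0,0.0873],[0,0,0,0,0,0.0873],[0,0,0,0,0,0.0873],[0,0,0,0,0,0.0873],[0,0,0,0,0,0.0873],[0,0,0,0,0,0.0873],[0,0,0,0,0,0.0873],[0,0,0,0,0,0.0873],[0,0,0,0,0,0]],
  ],
  hand=0.56,
)

```text
time: 21.05
tcp_pos: [0.6596, -0.1358, 0.1702]
tool_rot: [-0.001, 0.999, 0.042, -0.002]
contact_force: [1.1, -0.0, 0.9]
opening: 0.0526
```

```bash
python3 look.py wrist w15; cat > pj.py <<'E'
import sys
from pl import *
x,y=jig(float(sys.argv[1]),float(sys.argv[2])); go(x,y,float(sys.argv[3]),B["J"][2]-np.pi/2)
s,R=state(); c=np.cos(B["J"][2]);n=np.sin(B["J"][2]); d=s["tcp_pos"][:2]-B["J"][:2]
f=s["contact_force"]; print("jig tcp mm",np.round([1e3*(c*d[0]+n*d[1]),1e3*(-n*d[0]+c*d[1])],2),"F jig",np.round([c*f[0]+n*f[1],-n*f[0]+c*f[1],f[2]],1),"q6 %.2f"%s["joint_positions"][5])
E
python3 pj.py 0.5 -85 0.079
```

```text
t21.10 tcp [ 0.6598 -0.1358  0.1705] psi-1.4851 open0.0525 F [-0.3  0.1  0.1]
 shift/300: [0.0056 0.0023 0.305 ] turn/2: [-0.0006  0.0013  0.0011]
jig tcp mm [ -0.96 -84.42] F jig [-0.3  0.2  0.1] q6 1.11
```

View pics/w15.png

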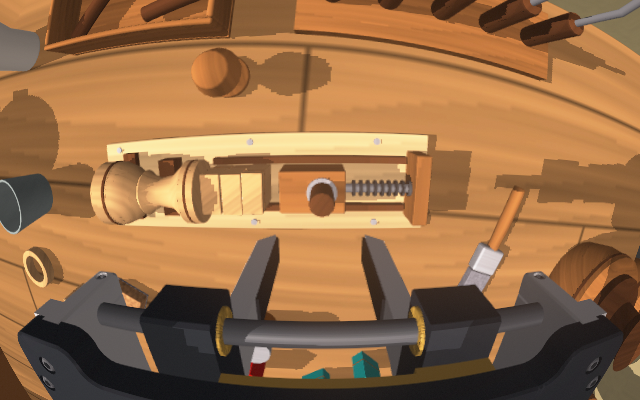

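Call:
jog_arm(
  motion=[
    [[0.005,0.002,0.05,0,0,0],[0,0,0.1,0,0,0],[0,0,0.1,0,0,0],[0,0,0.04,0,0,0],[0,0,0.012,0,0,0],[0,0,0,0,0,0],[0,0,0,0,0,0]],
  ],
)

```text
time: 21.98
tcp_pos: [0.6632, -0.1369, 0.0831]
tool_rot: [0.0, 0.999, 0.041, 0.001]
contact_force: [-0.9, -0.4, -0.6]
opening: 0.0531
```

```bash
python3 pj.py 0.5 -85 0.079; python3 look.py side sd16;python3 -c "
import cv2
a=cv2.imread('pics/sd16.png')[130:270,290:440];cv2.imwrite('pics/sd16c.png',cv2.resize(a,None,fx=4,fy=4,interpolation=2))"
```

```text
t21.98 tcp [ 0.6632 -0.1369  0.0831] psi-1.4879 open0.0531 F [-0.9 -0.4 -0.6]
 shift/300: [-0.0059 -0.0028  0.0136] turn/2: [ 0.0005 -0.0011 -0.0003]
jig tcp mm [  2.27 -85.83] F jig [-0.9 -0.3 -0.6] q6 1.12
```

View pics/sd16c.png

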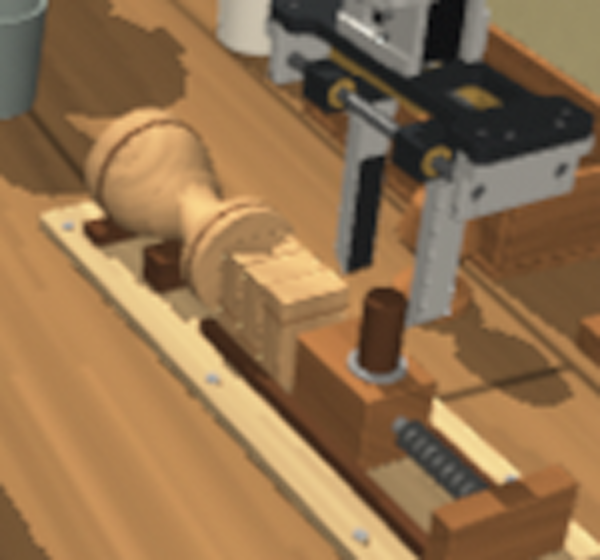

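```bash
python3 - <<'E'
from pl import *
s,R=state()
for l in ([0,0,.008],[0,.032,.008],[0,-.032,.008]):
    p=s["tcp_pos"]+R@np.array(l); print(p,(proj("side",p)[0]-[290,130])*4)
for z in (62.5,75,108): print(z,(proj("side",T(B["J"],[[0,-.085,z/1000]]))[0]-[290,130])*4)
print(s["time"])
E
python3 look.py wrist w17
```

```text
[ 0.66306146 -0.13691209  0.07495205] [381.78483123 344.72822161]
[ 0.66571082 -0.16880221  0.07498104] [417.53258027 376.78854139]
[ 0.6604121  -0.10502196  0.07492307] [347.91876682 314.35548812]
62.5 [375.00786639 363.6005331 ]
75 [377.65432678 344.88696163]
108 [384.83568136 294.1063822 ]
22.025
```

View pics/w17.png

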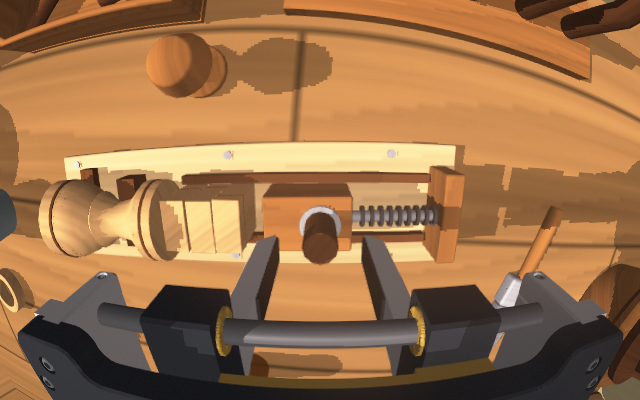

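```bash
python3 - <<'E'
from pl import *
for z in (.172,.2,.21):
  print(z,proj("side",[[.65-.053,0,z],[.65+.053,0,z]]),proj("scene",[[.65-.053,0,z],[.65+.053,0,z]]))
wi=json.load(open("wi0.json"))
print(proj("wrist",[[.65-.047,0,.172],[.65+.047,0,.172]],wi))
c=cv2.imread("pics/sd13.png")[160:230,330:400]
cv2.imwrite("pics/sd13d.png",cv2.resize(c,None,fx=8,fy=8,interpolation=2))
c=cv2.imread("pics/side0.png")[60:160,300:420]
cv2.imwrite("pics/side0d.png",cv2.resize(c,None,fx=5,fy=5,interpolation=2))
E
```

```text
0.172 [[333.37978744 153.55826226]
 [374.72818191 146.59025113]] [[313.2451395  185.17897415]
 [276.44346194 204.34167509]]
0.2 [[334.00236352 142.17913576]
 [375.98219448 135.53442489]] [[313.02957675 178.63230201]
 [275.46696974 198.00382899]]
0.21 [[334.22971236 138.02377004]
 [376.43974171 131.50052379]] [[312.95049066 176.23044583]
 [275.10844272 195.67683748]]
[[258.29773762 229.97038219]
 [384.64246048 230.11149638]]
```

View pics/sd13d.png

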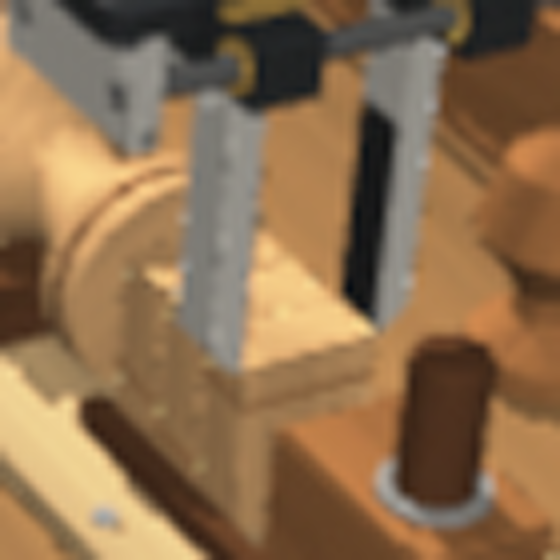

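View pics/side0d.png

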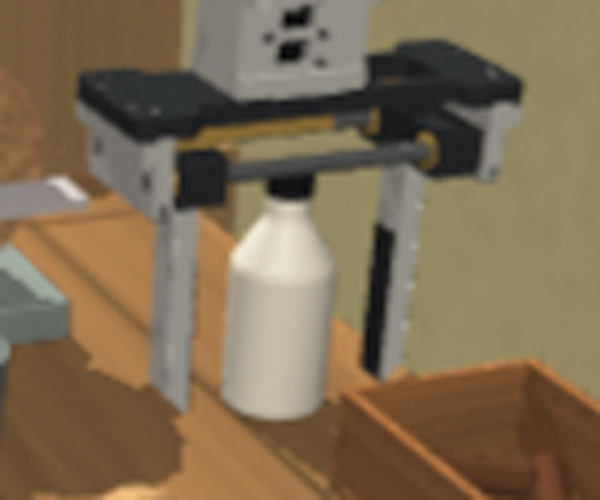

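Call:
jog_arm(
  motion=[
    [[-0.005,0,0.02,0,0,0],[0,0,0.012,0,0,0],[0,0,0,0,0,0],[0,0,0,0,0,0]],
  ],
)

```text
time: 22.58
tcp_pos: [0.6608, -0.1367, 0.072]
tool_rot: [0.0, 0.999, 0.041, -0.0]
contact_force: [0.6, -0.0, -0.7]
opening: 0.0529
```

```bash
python3 pj.py 0.5 -85 0.0725; python3 look.py side sd18;python3 -c "
import cv2
a=cv2.imread('pics/sd18.png')[150:250,330:440];cv2.imwrite('pics/sd18c.png',cv2.resize(a,None,fx=6,fy=6,interpolation=2))"
```

```text
t22.57 tcp [ 0.6608 -0.1367  0.072 ] psi-1.4879 open0.0529 F [ 0.6 -0.  -0.7]
 shift/300: [ 0.0019 -0.0014 -0.0016] turn/2: [ 0.      0.     -0.0003]
jig tcp mm [-8.000e-02 -8.541e+01] F jig [ 0.6 -0.1 -0.7] q6 1.12
```

View pics/sd18c.png

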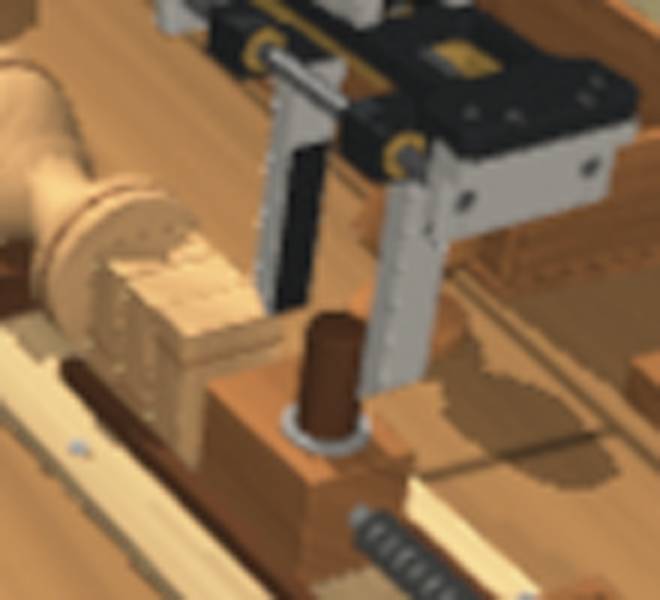

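Call:
jog_arm(
  motion=[
    [[0,0,0.01,0,0,0],[0,0,0.01,0,0,0],[0,0,0,0,0,0]],
  ],
)

```text
time: 23.0
tcp_pos: [0.6604, -0.1366, 0.0655]
tool_rot: [-0.0, 0.999, 0.041, -0.0]
contact_force: [0.1, 0.5, 1.0]
opening: 0.0526
```

Call:
jog_arm(
  motion=[
    [[0.001,0,0.02,0,0,0],[0,0,0.02,0,0,0],[0,0,0,0,0,0],[0,0,0,0,0,0]],
  ],
)

```text
time: 23.5
tcp_pos: [0.6611, -0.1367, 0.054]
tool_rot: [-0.0, 0.999, 0.041, -0.0]
contact_force: [-1.1, -1.1, -0.1]
opening: 0.0526
```

Call:
jog_arm(
  motion=[
    [[0,0,0,0,0,0],[0,0,0,0,0,0],[0,0,0,0,0,0],[0,0,0,0,0,0]],
  ],
  hand=0.1,
  squeeze=30,
)

```text
time: 24.0
tcp_pos: [0.6611, -0.1369, 0.0542]
tool_rot: [0.0, 0.999, 0.041, 0.0]
contact_force: [-0.8, -0.1, -0.5]
opening: 0.0233
```

```bash
python3 pj.py 0.5 -85 0.055; python3 look.py side sd19;python3 -c "
import cv2
a=cv2.imread('pics/sd19.png')[150:250,330:440];cv2.imwrite('pics/sd19c.png',cv2.resize(a,None,fx=6,fy=6,interpolation=2))"
```

```text
t24.00 tcp [ 0.6611 -0.1369  0.0542] psi-1.4879 open0.0233 F [-0.8 -0.1 -0.5]
 shift/300: [ 0.0008 -0.0021 -0.0028] turn/2: [ 0.0002 -0.0001 -0.0003]
jig tcp mm [  0.25 -85.63] F jig [-0.8 -0.  -0.5] q6 1.12
```

View pics/sd19c.png

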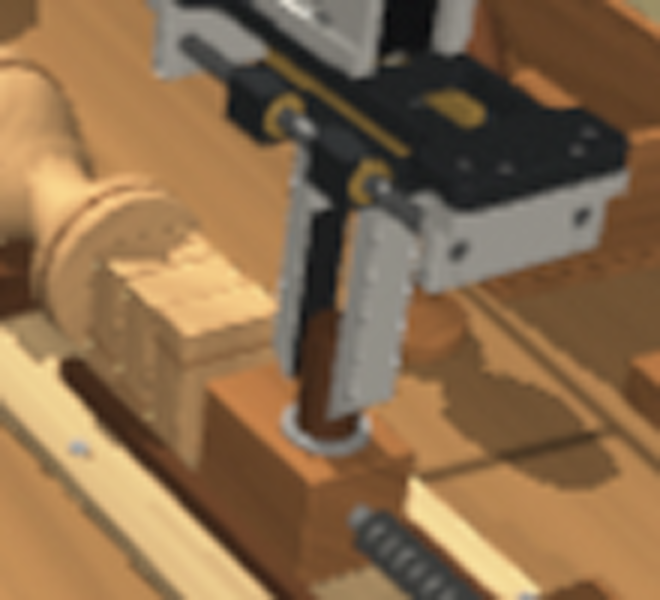

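Call:
jog_arm(
  motion=[
    [[0,-0.01,0,0,0,0],[0,-0.015,0,0,0,0],[0,-0.015,0,0,0,0],[0,-0.01,0,0,0,0],[0,0,0,0,0,0]],
  ],
)

```text
time: 24.68
tcp_pos: [0.6598, -0.1215, 0.0542]
tool_rot: [0.0, 0.999, 0.042, -0.0]
contact_force: [0.4, -3.4, 0.3]
opening: 0.0234
```

```bash
python3 pj.py 0.5 -65 0.055; python3 look.py side sd20;python3 -c "
import cv2
a=cv2.imread('pics/sd20.png')[150:250,330:440];cv2.imwrite('pics/sd20c.png',cv2.resize(a,None,fx=6,fy=6,interpolation=2))"
```

```text
t24.68 tcp [ 0.6598 -0.1215  0.0542] psi-1.4876 open0.0234 F [ 0.4 -3.4  0.3]
 shift/300: [ 0.0009 -0.0172 -0.0027] turn/2: [ 0.      0.     -0.0001]
jig tcp mm [  0.22 -70.16] F jig [ 0.2 -3.4  0.3] q6 1.14
```

View pics/sd20c.png

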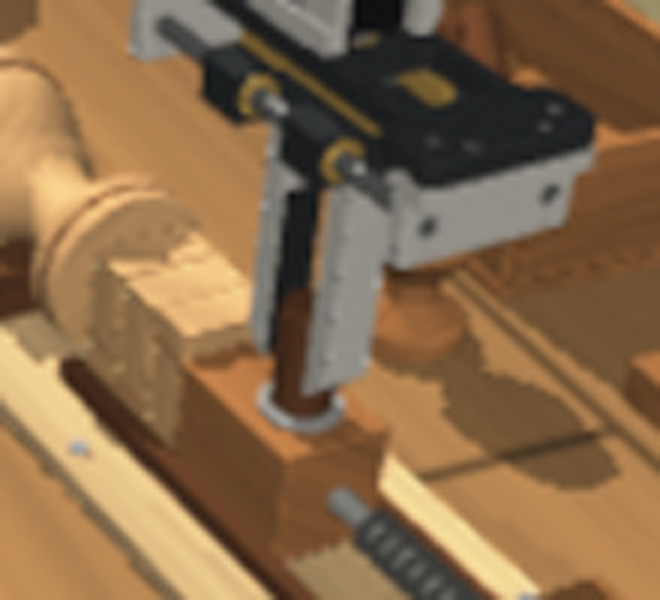

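Call:
jog_arm(
  motion=[
    [[0,-0.006,0,0,0,0],[0,-0.006,0,0,0,0],[0,0,0,0,0,0]],
  ],
)

```text
time: 25.1
tcp_pos: [0.6595, -0.1183, 0.0542]
tool_rot: [0.0, 0.999, 0.041, 0.0]
contact_force: [-0.8, -4.7, 0.6]
opening: 0.0235
```

Call:
jog_arm(
  motion=[
    [[0,-0.004,0,0,0,0],[0,-0.004,0,0,0,0],[0,0,0,0,0,0]],
  ],
)

```text
time: 25.48
tcp_pos: [0.6593, -0.116, 0.0542]
tool_rot: [0.0, 0.999, 0.041, 0.0]
contact_force: [-1.8, -5.4, 1.3]
opening: 0.0238
```

Call:
jog_arm(
  motion=[
    [[0,-0.004,0,0,0,0],[0,0,0,0,0,0]],
  ],
)

```text
time: 25.72
tcp_pos: [0.6593, -0.1154, 0.0542]
tool_rot: [0.001, 0.999, 0.041, 0.0]
contact_force: [-1.0, -5.8, 1.5]
opening: 0.0235
```

Call:
jog_arm(
  motion=[
    [[0,-0.004,0,0,0,0],[0,0,0,0,0,0]],
  ],
)

```text
time: 25.98
tcp_pos: [0.6593, -0.1154, 0.0542]
tool_rot: [0.002, 0.999, 0.041, 0.0]
contact_force: [-0.0, -10.5, 0.2]
opening: 0.0236
```

Call:
jog_arm(
  motion=[
    [[0,-0.004,0,0,0,0],[0,0,0,0,0,0]],
  ],
)

```text
time: 26.22
tcp_pos: [0.6593, -0.1154, 0.0542]
tool_rot: [0.003, 0.999, 0.041, 0.0]
contact_force: [0.2, -12.9, -1.5]
opening: 0.0232
```

Call:
jog_arm(
  motion=[
    [[0,-0.004,0,0,0,0],[0,-0.003,0,0,0,0],[0,0,0,0,0,0],[0,0,0,0,0,0],[0,0,0,0,0,0],[0,0,0,0,0,0]],
  ],
)

```text
time: 26.98
tcp_pos: [0.6594, -0.1155, 0.0542]
tool_rot: [0.004, 0.999, 0.041, 0.001]
contact_force: [0.4, -20.1, -3.7]
opening: 0.0235
```

```bash
python3 pj.py 0.5 -63 0.055; for n in side wrist scene; do python3 look.py $n f_$n; done; python3 pj.py 0.5 -63 0.055;python3 -c "
import cv2
a=cv2.imread('pics/f_side.png')[150:250,320:430];cv2.imwrite('pics/f1.png',cv2.resize(a,None,fx=6,fy=6,interpolation=2))
a=cv2.imread('pics/f_wrist.png')[130:330,120:460];cv2.imwrite('pics/f2.png',cv2.resize(a,None,fx=2.3,fy=2.3,interpolation=2))"
```

```text
t26.98 tcp [ 0.6594 -0.1155  0.0542] psi-1.4887 open0.0235 F [  0.4 -20.1  -3.7]
 shift/300: [ 0.0008 -0.0037 -0.0026] turn/2: [ 0.0042 -0.0006 -0.0007]
jig tcp mm [  0.27 -64.13] F jig [ -1.3 -20.   -3.7] q6 1.15
t27.12 tcp [ 0.6594 -0.1155  0.0542] psi-1.4888 open0.0235 F [  0.2 -19.5  -3.3]
 shift/300: [ 0.0008 -0.0038 -0.0026] turn/2: [ 0.0042 -0.0006 -0.0007]
jig tcp mm [  0.26 -64.14] F jig [ -1.4 -19.5  -3.3] q6 1.15
```

View pics/f1.png

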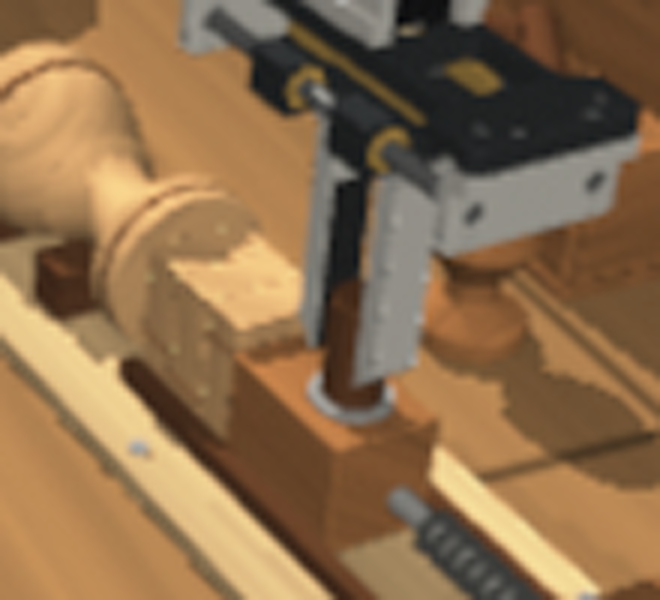

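View pics/f2.png

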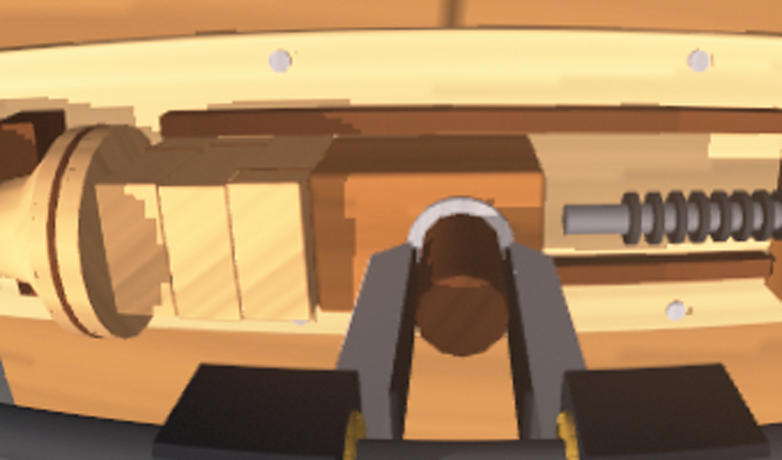

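View pics/f_scene.png

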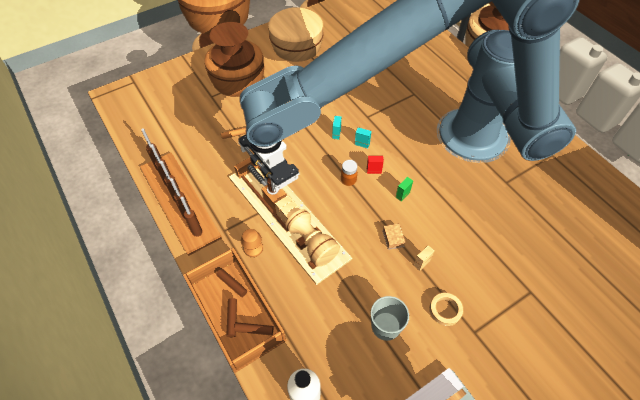

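The blocks sit flush between foot and jaw, the push force holds at about 20 N, and the fingers are only on the post. Nothing else has moved.

```bash
python3 -c "
from plant import ctrl; print(ctrl.finish_job())"
```

```text
the job is handed in; nothing more can be done
None
```

I stood three wooden blocks upright in the channel, one after another. I then gripped the jaw's post front and back, pushed the jaw shut, and handed in at about 27 s of the 72 s while still holding it.

**Tightness:** The jaw stopped moving after about 21.6 mm of its 40 mm travel, which makes the gap about 88 mm. The push force then rose from about 5.5 N to a steady 20 N with no further movement, so the packing is tight on the foot. Two blocks would have left about 44 mm, which is beyond the jaw's travel.

**Last pictures:** The three blocks are flush between foot and jaw, and the fingers are only on the post. The spare block is still in the row, and the jar, sander, pot, finial, collar and coloured look-alikes look unmoved. The flat brush is partly hidden by the arm, so I could not fully check it.

**What disagreed:** In the side and wrist pictures the fingertips sit roughly 30 mm higher above the bench than the stated tool frame puts them. The tool met no contact where the stated geometry would have touched the jaw, so I went by the pictures. That means I carried the blocks with only a few millimetres of overlap at their tops. All three held and stood upright when released.

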